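# Set up the folding bedside lantern

### The arm

A 6-joint arm with a two-finger parallel gripper is mounted at the origin on the work surface. World frame = base frame: x ahead of the robot, y to its left, z up, the work surface at z = 0. Lengths are in m, angles in degrees, forces in N, time in s.
With the tool pointing down it reaches from about 0.325 to 1 m from the base axis. Payload 5.1 kg.
Tool frame: the origin (TCP) lies at the very end of the fingers, on their centre line; the grasp point (between the pads) lies 19 mm behind it; z points along the fingers, x is the direction in which the jaws open and shut, and the axes are right-handed (so a half turn about z gives the same grasp; the last joint's range is limited). The gripper opens to 85 mm and grips with 20 to 120 N. Pads are 22 mm wide; open, the fingers measure 114 mm over their backs; the gripper's body (76 mm by 85 mm) begins 54 mm behind the grasp point. The pads swing forward as they close: fully open they stand 13 mm farther back than shut.
Start: joints at [68.95, 7.093, 94.555, -0, 78.352, -4.733], TCP at [0.183, 0.624, 0.231] pointing down, gripper open.
Joint ranges: [-149.61, 149.61], [-58.7, 133.49], [1.44, 155.28], [-77.14, 257.14], [18.33, 153.61], [-166.67, 166.67]. Speed limits (degrees/s): [147.25, 147.25, 180, 180, 180, 180].

### API

Orientations are given as [roll, pitch, yaw] about the fixed x, y, z axes, in that order (R = Rz(yaw) Ry(pitch) Rx(roll)).
In Python, from workcell import manip gives the robot as it stands.
- The arm moves only by the shell command python3 -m crank 'ROWS' [FORCE]. ROWS is JSON, a list of rows, each a list of 5 numbers: the shift along the tool's x, y, z in cm, then the turn about the tool's z in degrees, then the finger opening in cm, from 0 to 8.54. In form: [[tx, ty, tz, yaw, claw], ...]. A call has 1 to 5 rows; each row is the pose to reach, as a shift and turn from the pose measured when the call began, along the tool's axes at that moment; what a row does not reach only later rows make up. A row lasts 1/8 s, in which the tool goes at most 62.5 mm and 10.7 degrees, less where a joint would pass 70% of its speed; a pose out of reach is approached as far as the arm can. A call with a gripper value outside its range is refused whole. The fingers move at their own pace and stop on an object; FORCE is the grip in N (left out, the last holds). Time passes only in rows, so rows that repeat a pose let the fingers close. It gives the time, the measured TCP pose, the force and the opening at its end, in the units of the state.
- manip.sense(): the state, without advancing time (a new reading comes with each control period).
- manip.read_camera(name): name is "side" or "top" or "wrist"; returns a dict with "frame" (480x640x3 uint8, red, green, blue), "depth" (480x640 float32, m along the optical axis (not along the pixel's ray), 0 where there is no reading), "intrinsics" (3x3 intrinsics, pixels), "distortion" ([k1, k2, p1, p2, k3] as OpenCV has them; the pictures are not rectified), "rvec" (rotation vector, rad) and "tvec" (3), from world to camera coordinates, as OpenCV has them. Camera axes: x right, y down, z forward; pixel columns grow to the right and rows downward; lengths in m; the calibration is good to about 2 mm. A picture is of the moment at which its call begins.
- manip.hand_in(): hands the job in, once; it reports no verdict.
Trained networks look in a picture, given as the dict that the camera call returned (one of the last four; its "shot" number tells which), for a name from the list of things; names that differ only in an ending like _2 or _b are one class to them, and where a whole thing is asked for, a point or a joint stands for the part that bears it (a point fixed in the world has none). Each returns a list of dicts, best first, with "confidence" (0 to 1); they miss things now and then, are a little off and sometimes report something else, mostly with a low value. They report only what shows in the picture. A call takes as long as a camera call. They do not tell look-alikes from the thing itself.
- manip.spot_in(picture, label): "pixel" ([column, row] in pixels, amid what is visible of it).
- manip.landmark_of(picture, label): "pixel" ([column, row] in pixels: a listed point, or the origin of a listed thing).
The state is a dict: "time": time; "joint_pos": joint angles; "qvel": joint speeds; "joint_efforts": joint torques, N m; "tool_pos": TCP position; "orientation": TCP orientation; "force": force on the tool from outside, world axes, zero at the start; "ft_torque": the same for the moment, N m; "width": finger opening in m.
Only numpy, scipy, OpenCV 4.12 (cv2) and the standard library are available. Lean on these libraries where they do the work, as an engineer would, in place of code of your own. Each camera call takes 0.05 s, during which the arm holds its last target. There are 200 camera calls.

### The job

Set up the bedside lantern: swing its three folded legs down and out until each one snaps fully home, then stack its insides in the rod cage, lying flat: the battery drum first, then every amber glow disc on the dresser, then the blue LED disc on top. Finally lift the green hood up off its hanger and set it level on top of the cage, handle up. Leave the other bedside things where they are.

Things in the scene. Friction and masses are not known exactly. Their poses are not given: they have to be found in the camera images.
- hub: Lantern base: dark steel drum, 82 mm across, 34 mm high, fixed. Origin under its centre, z up. Three leg hinges lie 48 mm from the axis, 26 mm above the table: leg a towards the hub's +x, leg b 120 deg and leg c 240 deg counterclockwise from it seen from above. The hinge axes are level and tangential. On its top stands the rod cage (see cage_floor).
- cage_floor (a point): Centre of the cage floor, the drum's flat top, 34 mm above the table. Around it stand four upright brass rods, 7 mm thick, at hub x, y = +-22.3 mm, with round tips reaching 110 mm above the table. They leave a round space 56 mm across for the 52 mm parts. Fingers pass between the rods along the hub's x or y axis (37 mm free between neighbouring rods).
- foot_a (a point): Centre of the black rubber foot of leg a: a cylinder 16 mm in diameter, 18 mm wide along the hinge axis, 90 mm from the hinge. Folded, it stands straight above its hinge, 116 mm over the table; fully out it is 9 mm high and 136 mm from the hub axis. The leg is an aluminium bar 13 mm wide (tangentially), 8 mm thick.
- foot_b (a point): The same on leg b.
- foot_c (a point): The same on leg c.
- leg_a (a joint): Hinge angle of leg a: 0 = folded upright beside the cage, 1.76 rad = fully out at its stop. Up to 1.27 rad it turns stiffly (about 0.3 N at the foot) and stays where it is left. Then it must be pushed past a spring plunger (up to 2 N at the foot): let go short of 1.6 rad it is pushed back to about 1.3; beyond 1.62 it snaps to the stop and is held there.
- leg_b (a joint): Hinge angle of leg b: 0 = folded upright beside the cage, 1.76 rad = fully out at its stop. Up to 1.27 rad it turns stiffly (about 0.3 N at the foot) and stays where it is left. Then it must be pushed past a spring plunger (up to 2 N at the foot): let go short of 1.6 rad it is pushed back to about 1.3; beyond 1.62 it snaps to the stop and is held there.
- leg_c (a joint): Hinge angle of leg c: 0 = folded upright beside the cage, 1.76 rad = fully out at its stop. Up to 1.27 rad it turns stiffly (about 0.3 N at the foot) and stays where it is left. Then it must be pushed past a spring plunger (up to 2 N at the foot): let go short of 1.6 rad it is pushed back to about 1.3; beyond 1.62 it snaps to the stop and is held there.
- battery: Battery drum: black cylinder with a silver band, 52 mm in diameter, 28 mm high, about 150 g. Origin at the centre of its underside, z up. The lowest part in the cage.
- glow1: Glow disc: amber solid disc, 52 mm in diameter, 11 mm thick. Origin at the centre of its underside. One to three glow discs are present; absent ones read None.
- glow2: Glow disc: amber solid disc, 52 mm in diameter, 11 mm thick. Origin at the centre of its underside. One to three glow discs are present; absent ones read None.
- glow3: Glow disc: amber solid disc, 52 mm in diameter, 11 mm thick. Origin at the centre of its underside. One to three glow discs are present; absent ones read None.
- led: LED disc: blue disc with six yellow dots on top, 52 mm in diameter, 10 mm thick. Origin at the centre of its underside. Topmost part in the cage.
- stand: Dark wooden hanger stand, fixed; base 150 x 130 x 16 mm. Origin on the table below the hanging grip. Two level brass prongs, 8 mm thick, run at y = +-25 mm, tops 169 mm above the table, from a column at x = +81 to +103 mm (195 mm high) to upturned tips at x = -16 to -25 mm, which reach 183 mm. Their open ends point to the stand's -x.
- hood: Green hood: round shade open below, 112 mm across at the lower rim, 36 mm high with a flat 6 mm top plate (inside 80 mm across and 30 mm deep under it), stiff carrying handle above; about 140 g. Origin at the centre of the lower rim, z up. Seated, the plate rests on the four rod tips and the origin is 80 mm above the table.
- hood_grip (a point): Centre of the hood's pale wooden grip: a bar 18 mm (hood x) by 82 mm (hood y) by 16 mm high, 94 mm above the hood's origin, on two 6 mm wires at y = +-39 mm. It hangs on the stand's prongs, which pass under it at y = +-25 mm; fingers closing along x fit between the prongs.
- plug: White plug adapter, 46 x 34 x 30 mm, loose; bystander. Origin under its centre.
- mug: Blue mug, 80 mm across, 90 mm high; bystander. Origin under its centre.
- book: Red book lying flat, 125 x 190 x 30 mm; bystander. Origin under its centre.
- pills: Amber pill jar with white cap, 42 mm across, 75 mm high; bystander. Origin under its centre.
- glasses_case: Brown glasses case, 60 x 155 x 34 mm; bystander. Origin under its centre.
- remote: Black remote control, 150 x 45 x 18 mm; bystander. Origin under its centre.
Things that resemble listed ones, but are neither listed nor needed, are in the scene too. What is shaped like the glow3 but turquoise is not meant. Of the things that look like the led, take the one that is nearest to the robot's base at the start.

How it is judged:
By the outcome, as a careful person would: the job done as asked, in the order asked, and still so for the second after the job is handed in, with the robot touching nothing.
Of glow1, glow2, glow3 only 1 to 3 are there at a start; the rules pass over those that are not, and their reading is None.
At some moment in a run one of battery, glow1, glow2, glow3, led may be knocked a few centimetres aside while the robot is not near it.
It also fails if it takes over 210 s, if anything falls off the work surface, if the arm or the gripper's body presses on something with over 40 N, if the wrist force passes 120 N, or if a joint passes its speed limit or range.

## Working session

There is one attempt and no reset: what is moved stays moved. The work goes in short steps, Python scripts to look and compute and a shell command to move; the robot and the scene stay as the last step left them, time stands still between calls to the robot, and variables do not carry over. Pictures are saved under pics/ and viewed, about 12 in all and at most 16, crops included, and the job is handed in when it is done.

```bash
mkdir -p pics; ls; cat > h.py <<'E'
import numpy as np, cv2
from scipy.spatial.transform import Rotation as R
from workcell import manip
def cam(n): return manip.read_camera(n)
def save(p,f,crop=None):
    im=p["frame"]
    if crop: c0,r0,c1,r1,s=crop; im=cv2.resize(im[r0:r1,c0:c1],None,fx=s,fy=s)
    cv2.imwrite("pics/"+f,im[:,:,::-1])
def ray(p,px):
    K=np.array(p["intrinsics"]);u=cv2.undistortPoints(np.array([[px]],float),K,np.array(p["distortion"]))[0,0]
    Rm=cv2.Rodrigues(np.array(p["rvec"],float))[0]; t=np.array(p["tvec"],float).ravel()
    return -Rm.T@t, Rm.T@np.array([u[0],u[1],1.0])
def at_z(p,px,z):
    o,d=ray(p,px); return o+d*(z-o[2])/d[2]
def deproj(p,px):
    c,r=int(round(px[0])),int(round(px[1]))
    w=p["depth"][max(0,r-2):r+3,max(0,c-2):c+3]; w=w[w>0]
    if len(w)==0: return None
    o,d=ray(p,px); return o+d*np.median(w)
def cloud(p):
    K=np.array(p["intrinsics"]);h,w=p["depth"].shape
    g=np.stack(np.meshgrid(np.arange(w),np.arange(h)),-1).reshape(-1,1,2).astype(float)
    u=cv2.undistortPoints(g,K,np.array(p["distortion"]))[:,0]
    z=p["depth"].ravel()[:,None]; pc=np.c_[u,np.ones(len(u))]*z
    Rm=cv2.Rodrigues(np.array(p["rvec"],float))[0]; t=np.array(p["tvec"],float).ravel()
    return ((pc-t)@Rm).reshape(h,w,3)
def proj(p,X):
    return cv2.projectPoints(np.array(X,float).reshape(-1,1,3),np.array(p["rvec"],float),np.array(p["tvec"],float),np.array(p["intrinsics"]),np.array(p["distortion"]))[0][:,0]
def rel(target,yaw=None):
    "world target TCP -> tool shift cm"
    s=manip.sense(); M=R.from_euler('xyz',s["orientation"],degrees=True).as_matrix()
    return np.round(M.T@(np.array(target)-s["tool_pos"])*100,2)
np.set_printoptions(precision=4,suppress=True)
E
python3 - <<'E'
from h import *
print(manip.sense())
for n in("top","side"):
    p=cam(n); save(p,n+"1.png")
    print(n,p["intrinsics"],"cam pos",ray(p,(320,240)))
    for l in["hub","cage_floor","foot_a","battery","glow1","led","stand","hood","hood_grip","plug","mug","pills"]:
        for f in(manip.spot_in,manip.landmark_of):
            for d in f(p,l)[:6]:
                if d["confidence"]>.25: print(n,l,f.__name__,np.round(d["pixel"]),round(d["confidence"],2),deproj(p,d["pixel"]))
E
```

```text
pics
{'time': 0.0, 'joint_pos': array([68.9484,  7.1331, 94.6344, -0.0002, 78.3512, -4.7346]), 'qvel': array([-0.0027, -0.0607, -0.0719, -0.076 ,  0.2125,  0.0539]), 'joint_efforts': array([ -0.0012, -42.3631, -36.5442,  -0.0002,   0.007 ,   0.    ]), 'tool_pos': array([0.1824, 0.6232, 0.2301]), 'orientation': array([-179.9904,    0.1183,   73.683 ]), 'force': array([ 0.3835, -0.4906, -0.2307]), 'ft_torque': array([-0.0483,  0.0152, -0.0475]), 'width': 0.08552598440132068}
top [[575.186    0.     322.7289]
 [  0.     575.186  243.4591]
 [  0.       0.       1.    ]] cam pos (array([0.3921, 0.0336, 1.2713]), array([ 0.1637, -0.0048, -0.9865]))
top hub call [368. 247.] 0.65 [ 0.5801 -0.0778  0.0343]
top hub call [369. 246.] 0.6 [ 0.5831 -0.0788  0.0345]
top cage_floor call [368. 244.] 0.86 [ 0.5866 -0.078   0.0346]
top cage_floor call [369. 244.] 0.63 [ 0.5877 -0.0799  0.0347]
top foot_a call [440. 166.] 0.74 [ 0.7611 -0.2423  0.0336]
top foot_a call [368. 213.] 0.67 [ 0.6426 -0.0737  0.0972]
top foot_a call [510. 290.] 0.56 [ 0.4749 -0.3342  0.1679]
top foot_a call [397. 249.] 0.51 [ 
[... 3670 characters left out ...]
0.3997  0.1207]
side hood call [330. 235.] 0.68 [0.619  0.2574 0.0087]
side hood_grip call [360. 355.] 0.83 [ 0.4689 -0.3983  0.1307]
side hood_grip call [379. 269.] 0.41 [ 0.6432 -0.0777  0.0878]
side hood_grip call [359. 322.] 0.94 [ 0.4783 -0.3635  0.1844]
side plug call [333. 229.] 0.74 [0.6282 0.2599 0.0267]
side plug call [328. 234.] 0.76 [0.6125 0.2609 0.0083]
side plug call [358. 320.] 0.43 [ 0.4796 -0.3577  0.183 ]
side mug call [380. 225.] 0.64 [0.7541 0.1777 0.061 ]
side mug call [382. 237.] 0.97 [0.76   0.178  0.0189]
side mug call [356. 222.] 0.49 [0.7188 0.2953 0.0163]
side pills call [356. 211.] 0.64 [0.7194 0.2968 0.0544]
side pills call [354. 221.] 0.6 [0.714  0.2983 0.0197]
```

View pics/top1.png

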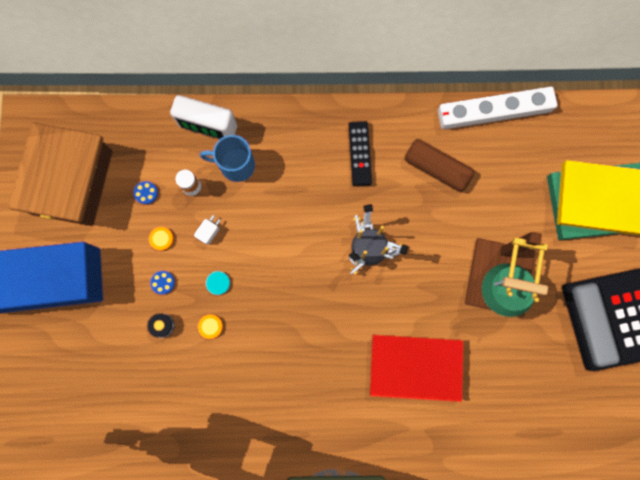

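View pics/side1.png

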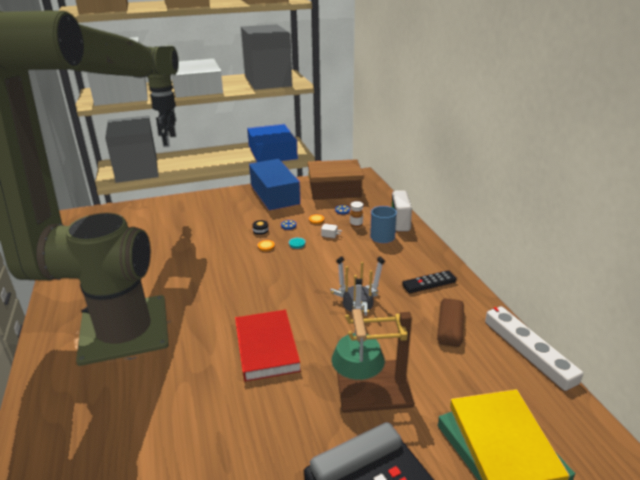

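The top view shows two amber discs, at (161,238) and (210,326), and the battery at (161,326). The near LED is at (162,282), turquoise at (217,283) is a decoy, the lantern is at (370,245) and the hanging hood at (510,288). The side view confirms the stand's prongs run away from the robot towards the column. Next I refine these from depth.

```bash
python3 - <<'E'
from h import *
p=cam("top"); q=cam("side")
C=cloud(p);D=cloud(q)
def cc(mask,name,P,src):
    n,l,s,c=cv2.connectedComponentsWithStats(mask.astype(np.uint8))
    for i in range(1,n):
        if s[i,4]>=3:
            v=P[l==i]; print(src,name,s[i,4],"px",np.round(c[i]),"mean",v.mean(0),"max",v.max(0),"min",v.min(0))
for P,s in((C,"top"),(D,"side")):
    near=np.hypot(P[...,0]-.587,P[...,1]+.08)<.1
    cc(near&(P[...,2]>.095)&(P[...,2]<.14),"high",P,s)
    st=np.hypot(P[...,0]-.48,P[...,1]+.34)<.15
    cc(st&(P[...,2]>.155)&(P[...,2]<.2),"grip/prong",P,s)
    cc(st&(P[...,2]>.11)&(P[...,2]<.125),"hoodtop",P,s)
hsv=cv2.cvtColor(p["frame"],cv2.COLOR_RGB2HSV)
reg=(C[...,2]>.006)&(C[...,2]<.05)&(C[...,1]>.2)&(C[...,1]<.46)&(C[...,0]>.36)&(C[...,0]<.74)
cc(reg,"parts",C,"top")
d=(np.hypot(C[...,0]-.587,C[...,1]+.08)<.045)&(abs(C[...,2]-.034)<.005)
print("drumtop",C[d].min(0),C[d].max(0))
save(p,"c1.png",(310,170,570,330,3))
E
```

```text
top high 84 px [368. 208.] mean [ 0.6479 -0.0703  0.1179] max [ 0.658  -0.0609  0.1266] min [ 0.6401 -0.0797  0.0961]
top high 14 px [382. 228.] mean [ 0.61   -0.0991  0.1068] max [ 0.6128 -0.096   0.1134] min [ 0.6076 -0.1022  0.0969]
top high 12 px [360. 231.] mean [ 0.6026 -0.0557  0.106 ] max [ 0.6047 -0.0526  0.1147] min [ 0.6005 -0.059   0.0967]
top high 74 px [403. 249.] mean [ 0.5625 -0.1396  0.1203] max [ 0.5738 -0.1319  0.1274] min [ 0.5533 -0.1484  0.0961]
top high 13 px [386. 248.] mean [ 0.5664 -0.1063  0.1065] max [ 0.5689 -0.1041  0.1171] min [ 0.5642 -0.1089  0.0969]
top high 72 px [353. 256.] mean [ 0.5497 -0.0386  0.122 ] max [ 0.56   -0.0283  0.1267] min [ 0.5397 -0.0484  0.111 ]
top high 12 px [364. 252.] mean [ 0.5587 -0.0628  0.1068] max [ 0.561  -0.0597  0.1149] min [ 0.5562 -0.0658  0.096 ]
top grip/prong 1235 px [527. 266.] mean [ 0.5184 -0.3654  0.1786] max [ 0.5824 -0.3172  0.1997] min [ 0.452  -0.4095  0.1558]
top hoodtop 10 px [522. 249.] mean [ 0.5599 -0.3799  0.1173] max [ 0.5611 -0.3737  0.125 ] min [ 0.5588 -0.3855  0.1119]
top hoodtop 1012 px [509. 2
[... 2011 characters left out ...]
1.] mean [0.6221 0.2747 0.0274] max [0.6563 0.3025 0.0391] min [0.595  0.2482 0.0061]
top parts 429 px [161. 238.] mean [0.6088 0.3783 0.0119] max [0.6376 0.4043 0.0227] min [0.5813 0.3536 0.006 ]
top parts 438 px [162. 282.] mean [0.5121 0.3732 0.011 ] max [0.5363 0.4028 0.0191] min [0.4881 0.3476 0.006 ]
top parts 433 px [217. 283.] mean [0.5093 0.253  0.012 ] max [0.5349 0.2782 0.02  ] min [0.4841 0.228  0.006 ]
top parts 545 px [160. 325.] mean [0.4193 0.3698 0.0273] max [0.4447 0.3982 0.0353] min [0.3917 0.3449 0.0061]
top parts 454 px [210. 326.] mean [0.4156 0.2675 0.0119] max [0.4416 0.2935 0.0193] min [0.3901 0.2422 0.0061]
drumtop [ 0.5455 -0.1249  0.029 ] [ 0.6315 -0.0423  0.039 ]
```

View pics/c1.png

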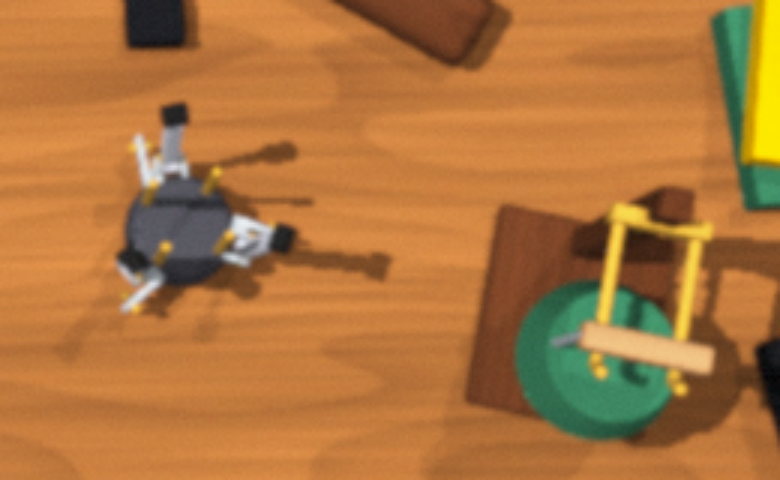

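```bash
A='[[-3.76,3.9,-0.47,0,0],[-7.52,7.8,-0.93,0,0],[-11.3,11.7,-1.4,0,0],[-15,15.6,-1.87,0,0],[-18.8,19.5,-2.33,0,0]]'
python3 -m crank '[[-3.76,3.9,-0.47,0,0],[-7.52,7.8,-0.93,0,0],[-11.3,11.7,-1.4,0,0],[-15,15.6,-1.87,0,0],[-18.8,19.5,-2.33,0,0]]' 40
python3 -m crank '[[-3.76,3.9,-0.47,0,0],[-7.52,7.8,-0.93,0,0],[-11.3,11.7,-1.4,0,0],[-15,15.6,-1.87,0,0],[-18.8,19.5,-2.33,0,0]]'
python3 -m crank '[[-3.76,3.9,-0.47,10,0],[-7.52,7.8,-0.93,20,0],[-11.3,11.7,-1.4,30,0],[-15,15.6,-1.87,40,0],[-18.8,19.5,-2.33,50,0]]'
python3 - <<'E'
from h import *
print(rel([.585,-.0825,.32]),manip.sense()["orientation"])
E
```

```text
time: 3.22
tool_pos: [0.3176, 0.3871, 0.255]
orientation: [180.0, -0.0, 73.7]
force: [0.8, -1.0, 0.2]
width: -0.0
time: 3.85
tool_pos: [0.4526, 0.1503, 0.2788]
orientation: [179.9, -0.1, 73.7]
force: [0.8, 1.4, -0.7]
width: 0.0004
time: 4.47
tool_pos: [0.5877, -0.0866, 0.3025]
orientation: [180.0, -0.1, 23.4]
force: [-0.0, 0.9, 0.6]
width: 0.0003
[-0.09 -0.48 -1.75] [179.9919  -0.1453  23.3634]
```

```bash
python3 -m crank '[[0,0,-2,7,0],[0,0,-4,13.9,0],[0,0,-4,13.9,0]]'
python3 - <<'E'
from h import *
p=cam("wrist"); save(p,"w1.png"); print(manip.sense()["tool_pos"],ray(p,(320,240)))
C=cloud(p)
for l in ["cage_floor","foot_a"]:
    for d in manip.landmark_of(p,l)[:4]: print(l,d["pixel"],d["confidence"],deproj(p,d["pixel"]))
def cc(mask):
    n,l,s,c=cv2.connectedComponentsWithStats(mask.astype(np.uint8))
    for i in range(1,n):
        if s[i,4]>=15:
            v=C[l==i]; print(s[i,4],np.round(c[i]),v.mean(0),v.max(0),v.min(0))
near=np.hypot(C[...,0]-.587,C[...,1]+.08)<.1
cc(near&(C[...,2]>.1)&(C[...,2]<.14))
t=cam("top");T=cloud(t)
m=(abs(T[...,2]-.015)<.008)&(abs(T[...,0]-.79)<.1)&(abs(T[...,1]+.065)<.05); print("remote",T[m].min(0),T[m].max(0))
E
```

```text
time: 4.85
tool_pos: [0.5884, -0.087, 0.3447]
orientation: [179.9, -0.3, 9.5]
force: [0.4, 0.3, 0.2]
width: 0.0
[ 0.5879 -0.0867  0.3431] (array([ 0.5755, -0.0143,  0.4861]), array([ 0.0562, -0.2807, -0.9582]))
cage_floor [316.8, 185.2] 0.84 [ 0.5874 -0.0824  0.0328]
cage_floor [284.0, 255.6] 0.71 [ 0.5646 -0.1429  0.1209]
foot_a [285.1, 151.4] 0.79 [ 0.5516 -0.0434  0.1222]
foot_a [280.9, 253.8] 0.68 [ 0.5613 -0.1416  0.1207]
363 [283. 149.] [ 0.5496 -0.0417  0.1204] [ 0.5603 -0.0309  0.1246] [ 0.5386 -0.0535  0.1082]
45 [290. 175.] [ 0.5587 -0.0657  0.1072] [ 0.5621 -0.0629  0.1098] [ 0.5553 -0.0692  0.1003]
45 [336. 175.] [ 0.6023 -0.0583  0.1073] [ 0.6061 -0.0554  0.1099] [ 0.5991 -0.0614  0.1008]
336 [381. 200.] [ 0.6475 -0.0731  0.1186] [ 0.6567 -0.0639  0.1229] [ 0.6398 -0.0833  0.1005]
46 [291. 220.] [ 0.566  -0.1094  0.1067] [ 0.5695 -0.1068  0.1095] [ 0.5626 -0.1129  0.1005]
47 [336. 220.] [ 0.6097 -0.102   0.1068] [ 0.613  -0.0994  0.1096] [ 0.6069 -0.1058  0.1005]
322 [282. 253.] [ 0.5625 -0.1417  0.1177] [ 0.5729 -0.1336  0.1232] [ 0.5514 -0.1528  0.1001]
remote [ 0.6993 -0.1092  0.007 ] [ 0.8858 -0.0154  0.023 ]
```

View pics/w1.png

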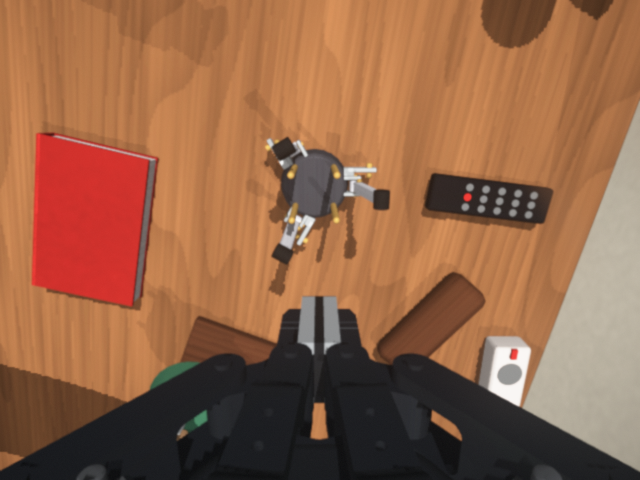

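```bash
python3 - <<'E'
from h import *
p=cam("wrist"); 
for px in [(429,178),(427,210),(552,188)]: print(at_z(p,px,.018))
for px in [(278,345),(182,360)]: print(at_z(p,px,.016))
a=np.deg2rad(9.5)
c=np.array([.5843,-.0837])
print(rel([*(c+.022*np.array([np.cos(a),np.sin(a)])),.20]), rel([*(c+.022*np.array([np.cos(a),np.sin(a)])),.114]))
print("foot a end", c+.144*np.array([np.cos(a),np.sin(a)]))
E
```

```text
[ 0.7139 -0.0525  0.018 ]
[ 0.721  -0.0903  0.018 ]
[ 0.8618 -0.0394  0.018 ]
[ 0.5684 -0.3054  0.016 ]
[ 0.4416 -0.3506  0.016 ]
[ 1.95 -0.28 14.11] [ 1.95 -0.27 22.71]
foot a end [ 0.7263 -0.0599]
```

```bash
python3 - <<'E'
from h import *
for n,box in(("top",(335,100,385,200)),("wrist",(410,160,570,240))):
    p=cam(n); g=p["frame"].max(2); m=np.zeros_like(g); x0,y0,x1,y1=box
    m[y0:y1,x0:x1]=(g[y0:y1,x0:x1]<75)
    nn,l,s,c=cv2.connectedComponentsWithStats(m); i=1+s[1:,4].argmax()
    ys,xs=np.where(l==i); hull=cv2.minAreaRect(np.c_[xs,ys].astype(np.float32)); b=cv2.boxPoints(hull)
    print(n,s[i,4]); print(np.array([np.r_[q,at_z(p,q,.012)[:2]] for q in b]))
    if n=="top": save(p,"t2.png",(310,90,450,290,3))
E
```

```text
top 756
[[348.5387 122.2348   0.8737  -0.0412]
 [369.6381 121.1243   0.8758  -0.0896]
 [372.9751 184.5276   0.7264  -0.0935]
 [351.8757 185.6381   0.7244  -0.0459]]
wrist 3488
[[427.2025 211.2352   0.7236  -0.0929]
 [431.9013 174.499    0.7182  -0.0484]
 [554.6375 190.1978   0.8697  -0.0419]
 [549.9387 226.934    0.8795  -0.0868]]
```

View pics/t2.png

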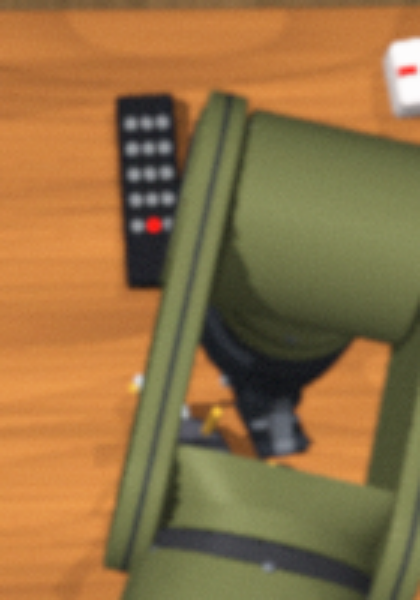

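```bash
python3 -m crank '[[1.95,-0.28,6,0,0],[1.95,-0.28,12,0,0],[1.95,-0.28,18,0,0],[1.95,-0.28,22,0,0],[1.95,-0.28,23.3,0,0]]'
python3 -m crank '[[2.8,0,0.1,0,0],[5.5,0,1,0,0],[7.4,0,2.4,0,0],[8.8,0,4,0,0],[9.6,0,5.8,0,0]]'
python3 -m crank '[[0.5,0,0.8,0,0],[1,0,1.6,0,0],[1,0,2.3,0,0],[1,0,2.9,0,0],[1,0,2.9,0,0]]'
python3 -m crank '[[0,0,-5,0,0],[-3,0,-10,0,0],[-9,0,-13,0,0],[-12,0,-13,0,0]]'
python3 - <<'E'
from h import *
p=cam("wrist"); save(p,"w2.png"); print(manip.sense()["tool_pos"])
E
```

```text
time: 5.82
tool_pos: [0.6039, -0.0794, 0.1046]
orientation: [-179.8, 0.3, 9.5]
force: [-0.6, -0.9, 0.4]
width: 0.0
time: 6.45
tool_pos: [0.7005, -0.0635, 0.0478]
orientation: [-179.9, 0.1, 9.6]
force: [0.4, -1.2, 1.8]
width: -0.0001
time: 7.08
tool_pos: [0.7084, -0.0623, 0.0275]
orientation: [-179.8, 0.6, 9.6]
force: [-29.4, 0.8, 39.8]
width: 0.0001
time: 7.58
tool_pos: [0.5917, -0.0831, 0.163]
orientation: [-180.0, 0.2, 9.6]
force: [-0.4, -0.0, -0.2]
width: 0.0003
[ 0.5879 -0.0832  0.1609]
```

View pics/w2.png

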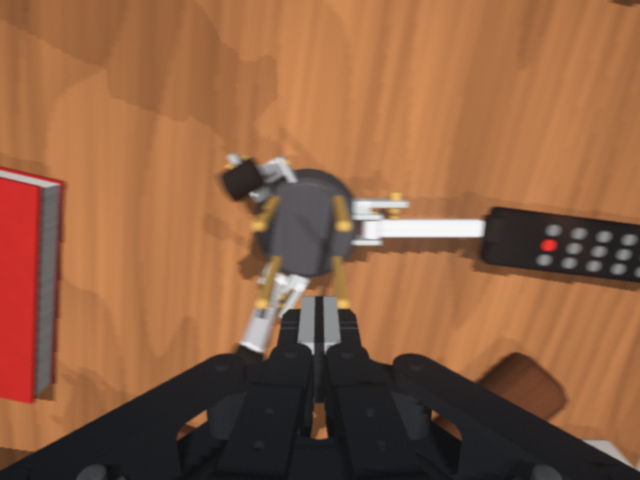

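```bash
python3 - <<'E'
from h import *
p=cam("wrist"); C=cloud(p); a=np.deg2rad(9.5); c=np.array([.5843,-.0837])
d=C[...,:2]-c; r=d@[np.cos(a),np.sin(a)]; t=d@[-np.sin(a),np.cos(a)]
for r0 in np.arange(.06,.18,.006):
    m=(abs(r-r0)<.003)&(abs(t)<.005)&(C[...,2]>-.01); print(round(r0,3),m.sum(),np.median(C[m][:,2]).round(4),C[m][:,2].max().round(4))
m=(p["frame"].max(2)<75)&(C[...,2]>.008)&(C[...,0]>.68)&(abs(t)<.05)&(r<.3); print(C[m].min(0),C[m].max(0))
E
```

```text
0.06 141 0.0285 0.0304
0.066 135 0.0284 0.0304
0.072 132 0.0284 0.0306
0.078 156 0.028 0.0299
0.084 163 0.0281 0.03
0.09 158 0.028 0.0305
0.096 158 0.028 0.0301
0.102 156 0.0279 0.0303
0.108 153 0.028 0.0303
0.114 158 0.0277 0.0299
0.12 158 0.0278 0.0302
0.126 146 0.0276 0.0299
0.132 195 0.0278 0.0323
0.138 165 0.031 0.0336
0.144 56 0.0301 0.0324
0.15 37 0.0169 0.0182
0.156 102 0.017 0.0185
0.162 102 0.017 0.0184
0.168 105 0.0168 0.019
0.174 103 0.0168 0.0184
[ 0.7113 -0.0919  0.0081] [ 0.8454 -0.0438  0.0336]
```

Leg a is nearly out, but depth shows its foot resting on the remote's near edge (foot top 31 mm instead of 17). The remote needs to slide a few millimetres away, gripped by its sides.

```bash
python3 -m crank '[[5.2,0.5,0,-10,0],[10.4,1,0,-20,0],[15.6,1.4,0,-30,2],[20.9,1.9,0,-40,4],[20.9,1.9,0,-50,6.5]]' 20
python3 -m crank '[[0,0,0,-10,6.5],[0,0,0,-20,6.5],[0,0,0,-30,6.5],[0,0,0,-32.5,6.5],[0,0,0,-32.5,6.5]]'
python3 - <<'E'
from h import *
p=cam("wrist"); C=cloud(p); print(manip.sense()["tool_pos"],manip.sense()["orientation"],manip.sense()["width"])
m=(abs(C[...,2]-.0165)<.006)&(C[...,0]>.735)&(C[...,0]<.9)&(abs(C[...,1]+.067)<.05)
n,l,s,c=cv2.connectedComponentsWithStats(m.astype(np.uint8)); i=1+s[1:,4].argmax(); v=C[l==i]
(cx,cy),wh,ang=cv2.minAreaRect((v[:,:2]*1000).astype(np.float32)); print(cx,cy,wh,ang, v.min(0),v.max(0),s[i])
print(rel([.797,cy/1000,.006]))
save(p,"w3.png")
E
```

```text
time: 8.3
tool_pos: [0.8016, -0.0661, 0.1546]
orientation: [-179.4, 0.2, 59.9]
force: [-1.2, 0.6, -0.2]
width: 0.0546
time: 8.93
tool_pos: [0.8021, -0.0659, 0.154]
orientation: [-179.4, -0.1, 92.4]
force: [-0.4, 0.5, -0.3]
width: 0.0647
[ 0.802  -0.0659  0.1541] [-179.416    -0.1296   92.3842] 0.06518248411640643
804.41357421875 -67.42174530029297 (140.68023681640625, 45.20090866088867) 2.373687982559204 [ 0.735  -0.0922  0.0106] [ 0.8749 -0.0424  0.0203] [  286   135    64   184 10943]
[-0.16 -0.36 14.82]
```

View pics/w3.png

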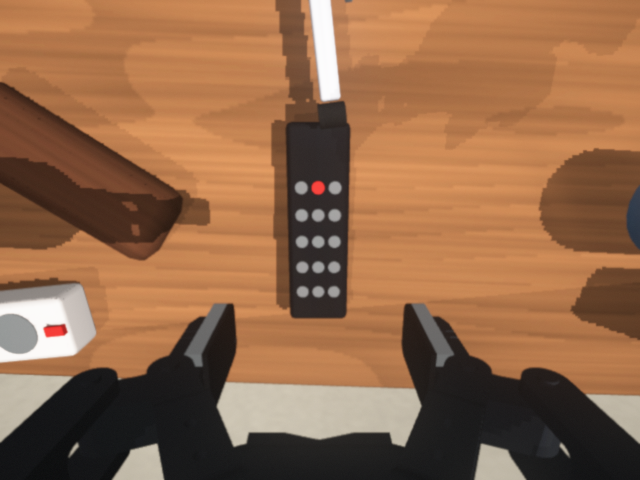

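```bash
python3 -m crank '[[-0.15,0,5,0,6.5],[-0.15,0,10,0,6.5],[-0.15,0,13.5,0,6.5],[-0.15,0,14.7,0,6.5],[-0.15,0,14.7,0,6.5]]'
python3 -m crank '[[0,0,0,0,4.2],[0,0,0,0,4.2],[0,0,0,0,4.2],[0,0.4,0,0,4.2],[0,0.7,0,0,4.2]]'
python3 -m crank '[[0,0,0,0,4.2],[0,0,0,0,6.5],[0,0,0,0,6.5],[0,0,-4,0,6.5],[0,0,-9,0,6.5]]'
python3 -m crank '[[0,0,-3,0,6.5],[0,0,-6,0,0],[0,0,-6,0,0]]'
cat >leg.py <<'E'
from h import *
def leg(az,p):
    C=cloud(p); a=np.deg2rad(az); c=np.array([.5843,-.0837])
    d=C[...,:2]-c; r=d@[np.cos(a),np.sin(a)]; t=d@[-np.sin(a),np.cos(a)]
    for r0 in np.arange(.06,.17,.012):
        m=(abs(r-r0)<.003)&(abs(t)<.005)&(C[...,2]>-.01); print(round(r0,3),m.sum(),np.median(C[m][:,2]).round(4) if m.any() else None,end="; ")
    print()
E
python3 - <<'E'
from leg import *
p=cam("wrist"); leg(9.5,p)
C=cloud(p);m=(abs(C[...,2]-.0165)<.006)&(C[...,0]>.735)&(C[...,0]<.9)&(abs(C[...,1]+.067)<.05)
n,l,s,c=cv2.connectedComponentsWithStats(m.astype(np.uint8)); i=1+s[1:,4].argmax(); v=C[l==i];print(v.min(0),v.max(0))
s=manip.sense();print(s["tool_pos"],s["orientation"],s["width"]); print(rel([.7155,-.0615,.06]))
E
```

```text
time: 9.6
tool_pos: [0.8005, -0.0671, 0.0067]
orientation: [-179.4, -0.1, 92.4]
force: [-0.1, -0.3, 0.7]
width: 0.0649
time: 10.22
tool_pos: [0.8074, -0.0673, 0.0099]
orientation: [-179.3, -0.1, 92.4]
force: [-7.6, -0.3, 12.6]
width: 0.0444
time: 10.85
tool_pos: [0.8069, -0.0671, 0.0977]
orientation: [-179.0, -0.2, 92.4]
force: [0.0, -0.9, 1.0]
width: 0.0648
time: 11.22
tool_pos: [0.8098, -0.0675, 0.1617]
orientation: [-179.4, -0.1, 92.4]
force: [0.6, -0.1, 0.2]
width: 0.029
0.06 0 None; 0.072 0 None; 0.084 168 0.0219; 0.096 158 0.0196; 0.108 146 0.0173; 0.12 138 0.0151; 0.132 124 0.014; 0.144 128 0.011; 0.156 125 0.0169; 0.168 119 0.017; 
[ 0.735  -0.0941  0.011 ] [ 0.879  -0.0433  0.0207]
[ 0.8086 -0.0673  0.1589] [-179.1434   -0.1302   92.3769] 0.0220557686667981
[ 0.95 -9.13 10.03]
```

Leg a is home: the bar slopes 10.7° below level, matching the stop. Now leg b.

```bash
python3 -m crank '[[0.3,-6,-2,10.5,0],[0.5,-12,-4,21,0],[0.8,-18,-4,31.5,0],[1,-23.8,-4,42,0],[1,-23.8,-4,52.9,0]]' 40
python3 - <<'E'
from h import *
a=np.deg2rad(129.5); s=manip.sense(); print(s["tool_pos"],s["orientation"])
print(rel([.5843+.02*np.cos(a),-.0837+.02*np.sin(a),.117]))
E
```

```text
time: 11.9
tool_pos: [0.565, -0.0665, 0.1976]
orientation: [-179.0, 0.9, 39.3]
force: [0.8, -0.0, 1.1]
width: 0.0001
[ 0.565  -0.0665  0.1976] [-179.0101    0.9097   39.2516]
[0.52 0.69 8.05]
```

```bash
python3 -m crank '[[0.5,0.7,4,0,0],[0.5,0.7,7,0,0],[0.5,0.7,8,0,0],[0.5,0.7,8,0,0]]'
python3 -m crank '[[0,-2.8,0.3,0,0],[0,-5.4,1.6,0,0],[0,-7.3,3.1,0,0],[0,-8.7,4.7,0,0],[0,-9.6,6.7,0,0]]'
python3 -m crank '[[0,-0.5,0.8,0,0],[0,-1,1.6,0,0],[0,-1,2.3,0,0],[0,-1,2.8,0,0],[0,-1,2.8,0,0]]'
python3 -m crank '[[0,0,-5,0,0],[0,0,-10,0,0],[0,3,-14,0,0],[0,8,-16,0,0],[0,11,-16,0,0]]'
python3 - <<'E'
from leg import *
p=cam("wrist"); leg(129.5,p); s=manip.sense(); print(s["tool_pos"],s["orientation"])
E
```

```text
time: 12.4
tool_pos: [0.5706, -0.0682, 0.1159]
orientation: [-178.9, 1.0, 39.3]
force: [0.2, -0.5, 0.6]
width: 0.0001
time: 13.02
tool_pos: [0.5092, 0.0067, 0.0516]
orientation: [-179.0, 0.9, 39.3]
force: [1.9, -1.2, -0.6]
width: 0.0002
time: 13.65
tool_pos: [0.5018, 0.0146, 0.0232]
orientation: [-179.0, 0.9, 39.3]
force: [-0.9, -0.7, 0.3]
width: -0.0001
time: 14.28
tool_pos: [0.578, -0.073, 0.1848]
orientation: [-179.2, 0.7, 39.2]
force: [0.6, 0.3, -0.4]
width: 0.0002
0.06 103 0.0265; 0.072 105 0.0242; 0.084 1372 0.3272; 0.096 104 0.0198; 0.108 105 0.0174; 0.12 109 0.015; 0.132 132 0.0145; 0.144 60 0.0107; 0.156 116 -0.0013; 0.168 116 -0.0014; 
[ 0.5786 -0.0751  0.1833] [-179.2633    0.7908   39.1278]
```

```bash
python3 -m crank '[[0,0,0,10.5,0],[0,0,0,21,0],[0,0,0,31.5,0],[0,0,0,42,0],[0,0,0,52.5,0]]'
python3 -m crank '[[0,0,0,7.1,0],[0,0,0,7.1,0]]'
python3 - <<'E'
from h import *
a=np.deg2rad(249.5); s=manip.sense(); print(s["tool_pos"],s["orientation"])
print(rel([.5843+.02*np.cos(a),-.0837+.02*np.sin(a),.117]))
E
```

```text
time: 14.95
tool_pos: [0.5785, -0.075, 0.1832]
orientation: [179.8, 1.1, -13.7]
force: [0.7, 1.2, 0.2]
width: -0.0002
time: 15.2
tool_pos: [0.5784, -0.0749, 0.1832]
orientation: [179.7, 1.1, -20.7]
force: [0.1, -0.1, 0.6]
width: 0.0001
[ 0.5784 -0.0749  0.1832] [179.7001   1.0618 -20.7499]
[0.99 2.58 6.62]
```

```bash
python3 -m crank '[[1,2.6,3,0,0],[1,2.6,6,0,0],[1,2.6,6.5,0,0],[1,2.6,6.6,0,0]]'
python3 -m crank '[[0,2.8,0.3,0,0],[0,5.4,1.6,0,0],[0,7.3,3.1,0,0],[0,8.7,4.7,0,0],[0,9.6,6.7,0,0]]'
python3 -m crank '[[0,0.5,0.8,0,0],[0,1,1.6,0,0],[0,1,2.3,0,0],[0,1,2.8,0,0],[0,1,2.8,0,0]]'
python3 -m crank '[[0,0,-5,0,0],[0,-2,-10,0,0],[0,-8,-16,-10,0],[0,-12,-22,-20,0],[0,-15,-25,-30,0]]'
python3 - <<'E'
from leg import *
p=cam("wrist"); leg(249.5,p);leg(129.5,p);leg(9.5,p); s=manip.sense(); print(s["tool_pos"],s["orientation"])
C=cloud(p)
n,l,st,ce=cv2.connectedComponentsWithStats(((np.hypot(C[...,0]-.584,C[...,1]+.083)<.045)&(C[...,2]>.1)&(C[...,2]<.115)).astype(np.uint8))
v=np.array([C[l==i].mean(0) for i in range(1,n) if st[i,4]>=12]); print(v,v.mean(0))
print("batt",rel([.419,.370,.15]))
E
```

```text
time: 15.7
tool_pos: [0.5775, -0.1026, 0.1176]
orientation: [179.7, 1.0, -20.7]
force: [1.0, -0.1, 0.0]
width: -0.0
time: 16.32
tool_pos: [0.5425, -0.1929, 0.0505]
orientation: [179.7, 1.0, -20.7]
force: [0.4, -0.2, 1.9]
width: -0.0002
time: 16.95
tool_pos: [0.5383, -0.202, 0.0222]
orientation: [179.7, 1.0, -20.7]
force: [0.8, 0.2, -0.5]
width: 0.0002
time: 17.58
tool_pos: [0.5934, -0.068, 0.2655]
orientation: [-179.8, 0.9, 9.6]
force: [-0.5, -0.4, -0.3]
width: -0.0001
0.06 12 0.0267; 0.072 48 0.0243; 0.084 46 0.0221; 0.096 44 0.02; 0.108 39 0.0174; 0.12 39 0.0154; 0.132 60 0.0139; 0.144 9 0.0145; 0.156 38 -0.0012; 0.168 38 -0.0008; 
0.06 78 0.0265; 0.072 77 0.0241; 0.084 75 0.0216; 0.096 75 0.0198; 0.108 71 0.0172; 0.12 69 0.0148; 0.132 82 0.0147; 0.144 37 0.0111; 0.156 70 -0.0013; 0.168 74 -0.0011; 
0.06 80 0.0262; 0.072 68 0.024; 0.084 73 0.0217; 0.096 68 0.0197; 0.108 68 0.0172; 0.12 59 0.015; 0.132 72 0.014; 0.144 34 0.0117; 0.156 55 0.0169; 0.168 58 0.0167; 
[ 0.5976 -0.0643  0.2737] [-179.8401    0.199    10.0781]
[[ 0.559  -0.0654  0.1069]
 [ 0.6023 -0.058   0.1067]
 [ 0.5663 -0.109   0.1066]
 [ 0.6098 -0.1016  0.1064]] [ 0.5844 -0.0835  0.1066]
batt [ -9.94 -45.85  12.54]
```

All three legs are home: each bar slopes the same 10.8°. Now the battery.

```bash
python3 -m crank '[[-1.2,-5.7,0.5,0,2],[-2.4,-11.4,1,0,4],[-3.6,-17.1,1.5,0,6],[-4.8,-22.8,2,0,7],[-6,-28.5,2.5,0,7]]' 40
python3 -m crank '[[-1.3,-5.7,0,0,7],[-2.5,-11.4,0.5,0,7],[-3.9,-17.4,1,0,7],[-3.9,-17.4,1,0,7]]'
cat > disc.py <<'E'
from h import *
import sys
def find(p,xy,z0,z1,rad=.05):
    C=cloud(p); m=(np.hypot(C[...,0]-xy[0],C[...,1]-xy[1])<rad)&(C[...,2]>z0)&(C[...,2]<z1)
    n,l,s,c=cv2.connectedComponentsWithStats(m.astype(np.uint8))
    if n<2: return None
    i=1+s[1:,4].argmax(); cn=max(cv2.findContours((l==i).astype(np.uint8),0,1)[0],key=len)
    pts=np.array([at_z(p,q[0],z1)[:2] for q in cn])
    v=C[l==i]; z=np.median(v[:,2]); pts=np.array([at_z(p,q[0],z)[:2] for q in cn])
    (cx,cy),r=cv2.minEnclosingCircle((pts*1000).astype(np.float32)); A=np.c_[2*pts,np.ones(len(pts))]
    f=np.linalg.lstsq(A,(pts**2).sum(1),rcond=None)[0]
    return np.r_[f[:2],z,np.sqrt(f[2]+f[0]**2+f[1]**2)],(cx,cy,r),c[i]
def show(*a):
    p=cam("wrist"); s=manip.sense(); print(s["tool_pos"],s["orientation"],s["width"],s["force"])
    f=find(p,*a); print(f); return p,f
E
python3 - <<'E'
from disc import *
p,f=show((.419,.37),.022,.036); print(rel([*f[0][:2],.10]))
E
```

```text
time: 18.25
tool_pos: [0.4877, 0.2074, 0.25]
orientation: [-179.8, 0.1, 10.0]
force: [1.0, -0.7, 0.3]
width: 0.0698
time: 18.75
tool_pos: [0.4168, 0.375, 0.2403]
orientation: [-179.8, 0.1, 10.4]
force: [0.8, -1.1, -0.3]
width: 0.0702
[0.4179 0.3734 0.2405] [-179.8606    0.1172   10.2388] 0.07015526912957251 [-0.3876 -0.2235  0.0581]
(array([0.4178, 0.3705, 0.0269, 0.0254]), (417.66448974609375, 370.4729919433594, 25.90943145751953), array([319.4788, 211.8449]))
[-0.03  0.31 14.05]
```

```bash
python3 -m crank '[[0,0.3,6,0,7],[0,0.3,12,0,7],[0,0.3,18,0,7],[0,0.3,22,0,7],[0,0.3,23.4,0,7]]'
python3 -m crank '[[0,0,0,0,7],[0,0,0,0,4.5],[0,0,0,0,4.5],[0,0,0,0,4.5],[0,0,-1,0,4.5]]'
python3 -m crank '[[0,0,-6,0,4.5],[0,0,-12,0,4.5],[0,0,-16,0,4.5],[0,0,-17,0,4.5],[0,0,-17,0,4.5]]'
python3 - <<'E'
from disc import *
print(rel([.5844,-.0835,.19]), manip.sense()["orientation"])
p=cam("wrist"); save(p,"w4.png")
E
```

```text
time: 19.42
tool_pos: [0.4169, 0.3685, 0.0038]
orientation: [-180.0, 0.4, 10.1]
force: [0.3, -0.3, 0.0]
width: 0.0701
time: 20.05
tool_pos: [0.4165, 0.3683, 0.0139]
orientation: [180.0, 0.4, 10.1]
force: [-0.3, 0.3, -1.5]
width: 0.0506
time: 20.68
tool_pos: [0.4173, 0.3684, 0.1832]
orientation: [180.0, 0.4, 10.1]
force: [0.1, 0.3, -1.1]
width: 0.0505
[ 8.49 47.42 -0.72] [179.9719   0.4443  10.1362]
```

View pics/w4.png

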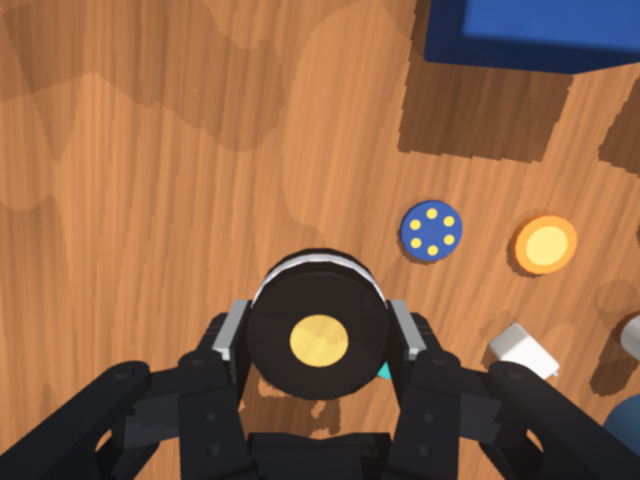

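The battery is held level between the pads, with its top centre near (319,325). I fit its circle in hand to find its offset from the TCP.

```bash
python3 - <<'E'
from disc import *
p,f=show((.418,.37),.19,.225,.027)
C=cloud(p); s=manip.sense()
M=R.from_euler('xyz',s["orientation"],degrees=True).as_matrix()
y=p["frame"].astype(int); m=(y[...,0]>180)&(y[...,2]<140)&(C[...,2]>.17); v=C[m]; print(m.sum(),v.mean(0))
print("yellow in tool frame",M.T@(v.mean(0)-s["tool_pos"])*1000, "circle", M.T@(f[0][:3]-s["tool_pos"])*1000)
# in-plane tilt
k=(np.hypot(C[...,0]-v[:,0].mean(),C[...,1]-v[:,1].mean())<.02)&(C[...,2]>.19); P=C[k]; n=np.linalg.svd(P-P.mean(0),full_matrices=False)[2][2]; print(n)
E
```

```text
[0.4164 0.3677 0.181 ] [179.8718   0.6491  10.1307] 0.05045426037053523 [ 0.5003 -0.6338 -2.2142]
(array([0.4185, 0.3691, 0.2023, 0.0291]), (419.8240966796875, 365.0975646972656, 35.3533935546875), array([323.4995, 332.1862]))
2893 [0.4143 0.3841 0.2276]
yellow in tool frame [  0.3159 -16.4351 -46.6227] circle [  2.0794  -1.0062 -21.342 ]
[-0.1609  0.9866  0.0281]
```

```bash
python3 - <<'E'
from disc import *
p=cam("wrist");C=cloud(p); s=manip.sense()
M=R.from_euler('xyz',s["orientation"],degrees=True).as_matrix()
h=cv2.cvtColor(p["frame"],cv2.COLOR_RGB2HSV); m=(abs(h[...,0].astype(int)-23)<8)&(h[...,1]>90)&(h[...,2]>150)
m[:300]=0;m[385:]=0;m[:,:270]=0;m[:,370:]=0
v=C[m]; c=np.median(v,0); print(m.sum(),c,v.std(0)); z=np.median(v[:,2])
ys,xs=np.where(m); print(xs.mean(),ys.mean(),at_z(p,(xs.mean(),ys.mean()),z))
print("tool frame mm",M.T@(v.mean(0)-s["tool_pos"])*1000)
T=(v-v.mean(0))@M; A=np.c_[T[:,:2],np.ones(len(T))]; print("slope",np.linalg.lstsq(A,T[:,2],rcond=None)[0])
E
```

```text
2368 [0.4164 0.3693 0.2021] [0.0051 0.0063 0.0061]
318.640625 340.36697635135135 [0.4164 0.3692 0.2021]
tool frame mm [  0.1008  -1.6364 -21.6051]
slope [-0.001   0.5609  0.    ]
```

The held battery's top slopes about 29°, so it tipped in the grip and its centre sits 1.7 mm off in tool y. I'll set it down flat, recentre and regrip harder.

```bash
python3 -m crank '[[0,0,5,0,4.5],[0,0,10,0,4.5],[0,0,14,0,4.5],[0,0,15.5,0,4.5],[0,0,16.5,0,4.5]]' 20
python3 -m crank '[[0,0,0.5,0,4.5],[0,0,1,0,4.5],[0,0,1,0,6.5],[0,0,0.3,0,6.5],[0,0,0.3,0,6.5]]'
python3 -m crank '[[0,0,-8,0,7],[0,0,-16,0,7],[0,0,-20,0,7],[0,0,-20,0,7]]'
python3 - <<'E'
from disc import *
p,f=show((.419,.37),.02,.036); print(rel([*f[0][:2],.001]))
E
```

```text
time: 21.45
tool_pos: [0.4143, 0.3667, 0.0148]
orientation: [179.8, 0.7, 10.1]
force: [-0.5, 0.1, -1.4]
width: 0.0506
time: 22.08
tool_pos: [0.4152, 0.3674, 0.0133]
orientation: [179.9, 0.6, 10.1]
force: [0.1, 0.3, 0.1]
width: 0.065
time: 22.58
tool_pos: [0.4195, 0.3698, 0.2201]
orientation: [-179.8, 0.0, 10.1]
force: [-0.1, 0.1, 0.2]
width: 0.0703
[0.4191 0.3696 0.2192] [-179.8694    0.1136   10.1349] 0.06994042132491983 [0.6596 0.8984 1.0643]
(array([0.4149, 0.3691, 0.0269, 0.0254]), (414.8634338378906, 369.07244873046875, 26.020416259765625), array([313.4295, 211.5295]))
[-0.39  0.02 21.83]
```

```bash
python3 -m crank '[[-0.4,0,6,0,7],[-0.4,0,12,0,7],[-0.4,0,18,0,7],[-0.4,0,21,0,7],[-0.4,0,21.8,0,7]]'
python3 -m crank '[[0,0,0,0,7],[0,0,0,0,4.5],[0,0,0,0,4.5],[0,0,0,0,4.5],[0,0,0,0,4.5]]' 80
python3 -m crank '[[0,0,-2,0,4.5],[0,0,-6,0,4.5],[0,0,-12,0,4.5],[0,0,-18,0,4.5],[0,0,-18,0,4.5]]'
cat > held.py <<'E'
from h import *
def held(h0=5,h1=35,hue=23):
    p=cam("wrist");C=cloud(p); s=manip.sense()
    M=R.from_euler('xyz',s["orientation"],degrees=True).as_matrix()
    T=(C-s["tool_pos"])@M*1000
    m=(p["depth"]>0)&(abs(T[...,0])<20)&(abs(T[...,1])<20)&(T[...,2]<0)&(T[...,2]>-45)
    v=T[m]; A=np.c_[v[:,:2],np.ones(len(v))]; k=np.ones(len(v),bool)
    for _ in range(5):
        f=np.linalg.lstsq(A[k],v[k,2],rcond=None)[0]; k=abs(v[:,2]-A@f)<3
    print("top plane slope x,y, height mm",f,k.sum(),m.sum())
    h=cv2.cvtColor(p["frame"],cv2.COLOR_RGB2HSV); d=m&(abs(h[...,0].astype(int)-hue)<8)&(h[...,1]>90)&(h[...,2]>120)
    print("dot centre (tool mm)",T[d].mean(0),d.sum()," pos",s["tool_pos"],s["orientation"],s["width"])
    print("to cage z.19",rel([.5844,-.0835,.19]))
    return p
E
python3 -c "
from held import *
held()"
```

```text
time: 23.25
tool_pos: [0.4116, 0.367, -0.0032]
orientation: [179.9, 0.5, 10.1]
force: [0.0, -0.7, 0.3]
width: 0.0702
time: 23.88
tool_pos: [0.4129, 0.3679, -0.0014]
orientation: [-180.0, 0.4, 10.1]
force: [-2.0, -0.9, 6.4]
width: 0.0502
time: 24.5
tool_pos: [0.417, 0.3704, 0.187]
orientation: [-179.6, -0.3, 10.1]
force: [0.1, -0.0, -2.1]
width: 0.0502
top plane slope x,y, height mm [ -0.0131   0.0048 -32.3024] 12199 12389
dot centre (tool mm) [  1.7321  -1.7498 -32.7927] 2651  pos [0.4153 0.3691 0.1829] [-179.8169    0.0082   10.1331] 0.050085615512970735
to cage z.19 [ 8.68 47.53 -0.86]
```

```bash
python3 -m crank '[[0.9,5.3,0,0,4.5],[1.9,10.6,0,0,4.5],[2.8,15.9,-0.5,0,4.5],[3.7,21.2,-0.5,0,4.5],[4.7,26.4,-0.5,0,4.5]]'
python3 -m crank '[[1,5.3,0,0,4.5],[2,10.6,0,0,4.5],[3,15.9,0,0,4.5],[4,20.5,0,0,4.5],[4,21,0,0,4.5]]'
python3 -m crank '[[0,0,0,0,4.5],[0,0,0,0,4.5],[0,0,0,0,4.5]]'
python3 -c "
from held import *
held()"
```

```text
time: 25.18
tool_pos: [0.5069, 0.1157, 0.185]
orientation: [-179.8, 0.2, 10.1]
force: [0.1, 0.5, -1.5]
width: 0.0501
time: 25.8
tool_pos: [0.5824, -0.0863, 0.1817]
orientation: [-179.7, 0.4, 9.9]
force: [0.4, 0.3, -1.2]
width: 0.0504
time: 26.18
tool_pos: [0.582, -0.0852, 0.1815]
orientation: [-179.7, 0.5, 10.0]
force: [1.2, -1.3, -1.6]
width: 0.0501
top plane slope x,y, height mm [ -0.0044   0.0009 -28.0473] 12364 12685
dot centre (tool mm) [ -0.1009  -1.0243 -28.5148] 2652  pos [ 0.5822 -0.0853  0.1817] [-179.7124    0.4431   10.0072] 0.050001900543270764
to cage z.19 [ 0.25 -0.14 -0.83]
```

```bash
python3 -m crank '[[0.1,0,2,0.4,4.5],[0.25,-0.04,4,0.4,4.5],[0.25,-0.04,6,0.4,4.5],[0.25,-0.04,6.3,0.4,4.5],[0.25,-0.04,6.3,0.4,4.5]]'
python3 - <<'E'
from h import *
s=manip.sense();print(s["tool_pos"],s["orientation"])
print(rel([.5844,-.0835,.036]),rel([.5844,-.0835,.118]))
E
```

```text
time: 26.85
tool_pos: [0.5839, -0.0843, 0.1182]
orientation: [-179.7, 0.5, 9.6]
force: [-0.1, -0.1, -1.3]
width: 0.0498
[ 0.5839 -0.0843  0.1182] [-179.6977    0.484     9.6045]
[ 0.13 -0.02  8.22] [ 0.06 -0.07  0.02]
```

```bash
python3 -m crank '[[0.07,0.03,1,0,4.5],[0.08,0.04,2,0,4.5],[0.1,0.05,4,0,4.5],[0.12,0.07,6,0,4.5],[0.13,0.08,7,0,4.5]]'
python3 -m crank '[[0,0,0.5,0,4.5],[0,0,1,0,4.5],[0,0,1.1,0,4.5]]'
```

```text
time: 27.48
tool_pos: [0.5832, -0.0842, 0.0454]
orientation: [-179.6, 0.7, 9.6]
force: [0.2, 0.2, -1.9]
width: 0.0498
time: 27.85
tool_pos: [0.5832, -0.0842, 0.0344]
orientation: [-179.6, 0.7, 9.6]
force: [-0.1, 0.3, -1.2]
width: 0.0502
```

```bash
python3 -m crank '[[0,0,0,0,6],[0,0,0,0,6.5],[0,0,-4,0,6.5],[0,0,-10,0,6.5],[0,0,-16,0,6.5]]'
python3 -m crank '[[0,0,-2,0,7],[-2,-6,-2,0,7],[-3.7,-12,-2,0,7],[-5.4,-18,-2,0,7],[-7.2,-24,-2,0,7]]'
python3 -m crank '[[-1.7,-6,0,0,7],[-3.5,-12,0,0,7],[-3.6,-13.5,0,0,7],[-3.6,-13.5,0,0,7],[-3.6,-13.5,0,0,7]]'
python3 - <<'E'
from disc import *
p,f=show((.4156,.2675),.006,.02); print(rel([*f[0][:2],.0]))
t=cam("top"); C=cloud(t)
n,l,s,c=cv2.connectedComponentsWithStats(((C[...,2]>.006)&(C[...,2]<.05)&(C[...,1]>.2)&(C[...,1]<.46)&(C[...,0]>.36)&(C[...,0]<.74)).astype(np.uint8))
for i in range(1,n):
    if s[i,4]>100: print(np.round(c[i]),C[l==i].mean(0))
m=(np.hypot(C[...,0]-.584,C[...,1]+.083)<.022)&(C[...,2]<.1)&(C[...,2]>.03); print("cage top",np.median(C[m],0),m.sum())
E
```

```text
time: 28.48
tool_pos: [0.5851, -0.0849, 0.1964]
orientation: [-179.6, 0.7, 9.6]
force: [0.9, -0.4, 0.7]
width: 0.0649
time: 29.1
tool_pos: [0.4731, 0.1405, 0.2182]
orientation: [-179.6, 0.7, 9.6]
force: [0.4, 0.9, -0.2]
width: 0.0699
time: 29.72
tool_pos: [0.4158, 0.2665, 0.2192]
orientation: [-179.7, 0.7, 9.5]
force: [-0.4, -0.6, -0.8]
width: 0.0699
[0.4159 0.2663 0.2193] [-179.6521    0.7117    9.4484] 0.06991169471410824 [-0.6195 -0.9593  0.1572]
(array([0.4141, 0.2661, 0.0101, 0.0253]), (414.2227478027344, 266.156005859375, 25.86732292175293), array([319.6128, 208.677 ]))
[ 0.09  0.12 21.93]
[193. 189.] [0.7153 0.3054 0.0326]
[145. 192.] [0.7133 0.4173 0.011 ]
[207. 231.] [0.622  0.2747 0.0274]
[161. 238.] [0.6089 0.3784 0.0117]
[217. 282.] [0.5095 0.2533 0.012 ]
[211. 326.] [0.4162 0.2659 0.0119]
cage top [ 0.5843 -0.0828  0.0625] 331
```

```bash
python3 -m crank '[[0.03,0.04,6,0,7],[0.05,0.07,12,0,7],[0.07,0.1,18,0,7],[0.09,0.12,21,0,7],[0.09,0.12,21.7,0,7]]'
python3 -m crank '[[0,0,0,0,7],[0,0,0,0,4.5],[0,0,0,0,4.5],[0,0,0,0,4.5],[0,0,0,0,4.5]]' 60
python3 -c "
from h import *
s=manip.sense();print('off disc in tool',rel([.4141,.2661,0]))"
python3 -m crank '[[0,0,-2,0,4.5],[0,0,-6,0,4.5],[0,0,-12,0,4.5],[0,0,-18,0,4.5],[0,0,-18,0,4.5]]'
python3 -m crank '[[0,0,0,0,4.5],[0,0,0,0,4.5],[0,0,0,0,4.5]]'
python3 - <<'E'
from held import *
p=held(); q=cam("side"); t=cam("top")
for d in manip.spot_in(q,"led")[:4]+manip.spot_in(q,"glow1")[:4]: print(d["pixel"],d["confidence"],at_z(q,d["pixel"],.008))
for d in manip.spot_in(t,"led")[:4]: print("top",d["pixel"],d["confidence"],at_z(t,d["pixel"],.008))
E
```

```text
time: 30.45
tool_pos: [0.4129, 0.2643, -0.0001]
orientation: [-179.7, 1.0, 9.3]
force: [-0.6, -1.1, 0.6]
width: 0.07
time: 31.08
tool_pos: [0.4149, 0.265, 0.0024]
orientation: [-179.7, 0.7, 9.3]
force: [0.4, -1.7, 6.6]
width: 0.0491
off disc in tool [-0.06 -0.12  0.24]
time: 31.7
tool_pos: [0.4209, 0.2663, 0.1902]
orientation: [-179.4, -0.1, 9.3]
force: [-0.3, -0.6, -0.1]
width: 0.0488
time: 32.08
tool_pos: [0.4202, 0.266, 0.1887]
orientation: [-179.5, 0.1, 9.3]
force: [-0.6, 0.3, -0.3]
width: 0.0484
top plane slope x,y, height mm [-0.0132 -0.0043 -7.6679] 9611 9646
dot centre (tool mm) [-0.1067 -1.4327 -7.8441] 5862  pos [0.4203 0.266  0.1887] [-179.4936    0.0951    9.3469] 0.04871084889604692
to cage z.19 [10.52 37.15 -0.48]
[330.5, 230.7] 0.62 [0.6275 0.2817 0.008 ]
[292.3, 223.2] 0.41 [0.5239 0.3685 0.008 ]
[265.7, 190.3] 0.71 [0.4924 0.6413 0.008 ]
[315.8, 221.4] 0.57 [0.6004 0.3554 0.008 ]
[296.3, 241.8] 0.51 [0.5065 0.2505 0.008 ]
top [144.9, 193.0] 0.9 [0.7128 0.4183 0.008 ]
top [158.3, 278.4] 0.6 [0.5205 0.3825 0.008 ]
```

```bash
python3 -m crank '[[1.5,5.3,0,0,4.5],[3,10.6,0,0,4.5],[4.5,15.9,0,0,4.5],[6,21.2,0,0,4.5],[7.5,26.5,0,0,4.5]]'
python3 -m crank '[[1.5,5.3,0,0,4.5],[3,10.7,2,0,4.5],[3,10.7,4,0,4.5],[3,10.7,5,0,4.5],[3,10.7,5,0,4.5]]'
python3 - <<'E'
from h import *
s=manip.sense();print(s["tool_pos"],s["orientation"])
print(rel([.5844,-.0835,.068]),rel([.5844,-.0835,.125]))
E
```

```text
time: 33.0
tool_pos: [0.5385, 0.0152, 0.1874]
orientation: [-179.5, -0.0, 9.3]
force: [1.0, 0.2, -0.2]
width: 0.0485
time: 33.62
tool_pos: [0.5843, -0.0838, 0.1351]
orientation: [-179.4, 0.1, 9.4]
force: [-0.4, 0.5, -0.9]
width: 0.0485
[ 0.5843 -0.0838  0.1351] [-179.3946    0.0946    9.4138]
[0.02 0.05 6.71] [ 0.01 -0.01  1.01]
```

```bash
python3 -m crank '[[0.01,0.12,1,0,4.5],[0.01,0.13,2.5,0,4.5],[0.01,0.15,4.5,0,4.5],[0.02,0.17,6.2,0,4.5],[0.02,0.18,6.8,0,4.5]]'
python3 -m crank '[[0,0,0,0,4.5],[0,0,0,0,4.5]]'
```

```text
time: 34.25
tool_pos: [0.5834, -0.0846, 0.0648]
orientation: [-179.3, 0.3, 9.4]
force: [-0.5, -0.3, 0.6]
width: 0.0485
time: 34.5
tool_pos: [0.5838, -0.0847, 0.0652]
orientation: [-179.3, 0.2, 9.4]
force: [-0.2, 0.0, -0.4]
width: 0.0485
```

```bash
python3 -m crank '[[0,0,0,0,6],[0,0,0,0,6.5],[0,0,-4,0,6.5],[0,0,-10,0,6.5],[0,0,-15.5,0,6.5]]'
python3 -c "
from disc import *
show((.5844,-.0835),.055,.09,.027)"
python3 -m crank '[[1.2,-5.7,0,0,7],[2.5,-11.4,0,0,7],[3.7,-17.1,0,0,7],[5,-22.8,0,0,7],[6.2,-28.5,0,0,7]]'
python3 -m crank '[[1.2,-5.7,0,0,7],[2.5,-11.4,0,0,7],[3.7,-16.8,0,0,7],[3.7,-16.8,0,0,7],[3.7,-16.8,0,0,7]]'
python3 - <<'E'
from disc import *
p,f=show((.609,.3784),.006,.02); print(rel([*f[0][:2],.0]))
print(find(p,(.512,.373),.006,.02))
E
```

```text
time: 35.12
tool_pos: [0.5846, -0.0864, 0.2223]
orientation: [-179.4, 0.2, 9.4]
force: [0.8, -0.7, -0.2]
width: 0.065
[ 0.5886 -0.0873  0.2321] [-179.6847   -0.5667    9.4112] 0.0648726256835786 [ 2.3421 -0.2206  5.7918]
(array([ 0.5835, -0.0825,  0.072 ,  0.0257]), (583.1744384765625, -82.25646209716797, 26.796716690063477), array([318.6075, 219.9015]))
time: 35.8
tool_pos: [0.6031, 0.2058, 0.2346]
orientation: [-179.7, -0.6, 9.4]
force: [1.2, -0.7, -0.3]
width: 0.0701
time: 36.42
tool_pos: [0.6119, 0.3776, 0.2354]
orientation: [-179.7, -0.6, 9.4]
force: [-0.2, -0.3, 0.0]
width: 0.07
[0.6122 0.3769 0.2357] [-179.7146   -0.6045    9.3773] 0.06992086867713086 [-0.1369  0.0696  0.7775]
(array([0.6085, 0.378 , 0.0101, 0.0252]), (608.2796630859375, 378.11822509765625, 25.901752471923828), array([312.6741, 203.8504]))
[-0.59 -0.06 23.56]
(array([0.5115, 0.3723, 0.0089, 0.0253]), (511.6004333496094, 372.21856689453125, 25.961448669433594), array([210.315 , 193.0676]))
```

```bash
python3 -m crank '[[-0.15,0,6,0,7],[-0.3,0,12,0,7],[-0.45,-0.05,18,0,7],[-0.59,-0.06,22,0,7],[-0.59,-0.06,23.4,0,7]]'
python3 -m crank '[[0,0,0,0,7],[0,0,0,0,4.5],[0,0,0,0,4.5],[0,0,0,0,4.5],[0,0,0,0,4.5]]' 60
python3 -c "
from h import *
s=manip.sense();print('off disc in tool',rel([.6085,.378,0]))"
python3 -m crank '[[0,0,-2,0,4.5],[0,0,-6,0,4.5],[0,0,-12,0,4.5],[0,0,-18,0,4.5],[0,0,-18,0,4.5]]'
python3 -m crank '[[0,0,0,0,4.5],[0,0,0,0,4.5],[0,0,0,0,4.5]]'
python3 - <<'E'
from held import *
p=held()
E
```

```text
time: 37.1
tool_pos: [0.6067, 0.3754, -0.0018]
orientation: [-179.8, -0.3, 9.3]
force: [0.9, -0.3, -0.5]
width: 0.0702
time: 37.72
tool_pos: [0.6087, 0.3763, 0.0014]
orientation: [-179.8, -0.6, 9.3]
force: [-0.1, -0.7, 6.8]
width: 0.0488
off disc in tool [ 0.   -0.17  0.14]
time: 38.35
tool_pos: [0.6107, 0.3774, 0.1921]
orientation: [-179.5, -1.4, 9.3]
force: [0.6, 0.1, -0.1]
width: 0.0486
time: 38.72
tool_pos: [0.61, 0.377, 0.1903]
orientation: [-179.5, -1.3, 9.3]
force: [-1.0, -0.0, -1.0]
width: 0.0486
top plane slope x,y, height mm [ 0.0098 -0.001  -8.7092] 9642 9673
dot centre (tool mm) [-1.0313  0.6092 -8.793 ] 8013  pos [0.61   0.377  0.1903] [-179.5192   -1.2677    9.2823] 0.0489986190499268
to cage z.19 [-9.95 45.03 -0.57]
```

```bash
python3 -m crank '[[-1.2,5.6,0,0,4.5],[-2.4,11.2,0,0,4.5],[-3.7,16.8,0,0,4.5],[-5,22.4,0,0,4.5],[-6.2,28,0,0,4.5]]'
python3 -m crank '[[-1.2,5.6,0,0,4.5],[-2.5,11.2,0,0,4.5],[-3.75,17,2,0,4.5],[-3.75,17,4,0,4.5],[-3.75,17,5,0,4.5]]'
python3 - <<'E'
from held import *
held(); s=manip.sense();print(s["tool_pos"],s["orientation"])
print(rel([.5844,-.0835,.077]),rel([.5844,-.0835,.125]))
E
```

```text
time: 39.4
tool_pos: [0.5932, 0.0889, 0.1855]
orientation: [-179.5, -1.2, 9.3]
force: [1.1, -0.6, 0.1]
width: 0.0489
time: 40.02
tool_pos: [0.5834, -0.0839, 0.1308]
orientation: [-179.4, -1.0, 9.3]
force: [-0.0, 0.7, -0.3]
width: 0.0487
top plane slope x,y, height mm [ 0.008  -0.0039 -9.5702] 9763 9815
dot centre (tool mm) [ 0.2535 -1.4357 -9.7591] 5999  pos [ 0.5831 -0.0831  0.1299] [-179.3806   -0.9201    9.3276] 0.04851117191140067
to cage z.19 [ 0.22 -0.01 -6.01]
[ 0.5831 -0.0831  0.1299] [-179.3806   -0.9201    9.3276]
[0.04 0.12 5.29] [0.12 0.06 0.49]
```

```bash
python3 -m crank '[[0.12,0.2,0.5,0,4.5],[0.12,0.21,1,0,4.5],[0.1,0.23,2.5,0,4.5],[0.07,0.25,4,0,4.5],[0.04,0.27,5.2,0,4.5]]'
python3 -m crank '[[0,0,0,0,4.5],[0,0,0,0,4.5]]'
```

```text
time: 40.7
tool_pos: [0.584, -0.0848, 0.0762]
orientation: [-179.3, -0.8, 9.3]
force: [0.2, -0.3, -0.3]
width: 0.0487
time: 40.95
tool_pos: [0.584, -0.0849, 0.0761]
orientation: [-179.3, -0.8, 9.3]
force: [0.7, 0.4, -0.4]
width: 0.0491
```

```bash
python3 -m crank '[[0,0,0,0,6],[0,0,0,0,6.5],[0,0,-4,0,6.5],[0,0,-10,0,6.5],[0,0,-14.5,0,6.5]]'
python3 -c "
from disc import *
show((.5844,-.0835),.065,.1,.027)"
python3 -m crank '[[0,-5.7,0,0,7],[0,-11.4,0,0,7],[0.1,-17.1,0,0,7],[0.1,-22.8,0,0,7],[0.1,-28.5,0,0,7]]'
python3 -m crank '[[0,-5.7,0,0,7],[0.1,-11.4,0,0,7],[0.1,-17.8,0,0,7],[0.1,-17.8,0,0,7],[0.1,-17.8,0,0,7]]'
python3 - <<'E'
from disc import *
p,f=show((.5115,.3723),.006,.02); print(rel([*f[0][:2],.0]))
save(p,"w5.png")
E
```

```text
time: 41.58
tool_pos: [0.5827, -0.087, 0.2243]
orientation: [-179.4, -1.0, 9.3]
force: [0.1, -0.4, 0.1]
width: 0.065
[ 0.5857 -0.0878  0.2318] [-179.6479   -1.5472    9.332 ] 0.06521475703305914 [ 2.1178 -0.4232  4.9471]
(array([ 0.5836, -0.082 ,  0.083 ,  0.0256]), (583.5604248046875, -81.70667266845703, 26.50478744506836), array([317.5676, 221.3828]))
time: 42.25
tool_pos: [0.54, 0.1954, 0.2339]
orientation: [-179.6, -1.6, 9.3]
force: [0.3, 0.8, -0.3]
width: 0.0698
time: 42.88
tool_pos: [0.5119, 0.3712, 0.2348]
orientation: [-179.7, -1.6, 9.4]
force: [-0.0, -0.3, 0.3]
width: 0.0702
[0.5122 0.3705 0.2349] [-179.6724   -1.594     9.2983] 0.0702159956286686 [-0.8238 -0.2258  0.4619]
(array([0.5111, 0.3722, 0.0089, 0.0252]), (511.0831298828125, 372.31195068359375, 25.924579620361328), array([311.465 , 203.8373]))
[-0.73 -0.05 23.48]
```

View pics/w5.png

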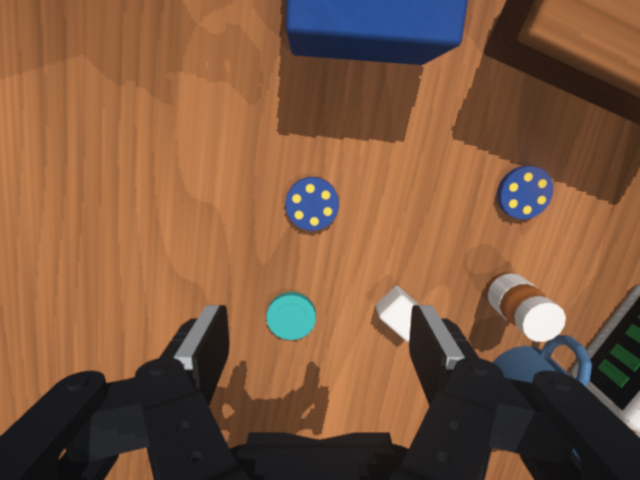

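The picture shows the near LED at (311,204), turquoise at (291,316) and the decoy LED at (526,193). The cage stack now tops at 83 mm. Now I grasp the near LED.

```bash
python3 -m crank '[[-0.2,0,6,0,7],[-0.4,0,12,0,7],[-0.6,-0.05,18,0,7],[-0.7,-0.05,22,0,7],[-0.73,-0.05,23.3,0,7]]'
python3 -m crank '[[0,0,0,0,7],[0,0,0,0,4.5],[0,0,0,0,4.5],[0,0,0,0,4.5],[0,0,0,0,4.5]]' 60
python3 -c "
from h import *
s=manip.sense();print('off disc in tool',rel([.5111,.3722,0]))"
python3 -m crank '[[0,0,-2,0,4.5],[0,0,-6,0,4.5],[0,0,-12,0,4.5],[0,0,-18,0,4.5],[0,0,-18,0,4.5]]'
python3 -m crank '[[0,0,0,0,4.5],[0,0,0,0,4.5],[0,0,0,0,4.5]]'
python3 - <<'E'
from held import *
p=held()
E
```

```text
time: 43.55
tool_pos: [0.5097, 0.3694, -0.0014]
orientation: [-179.8, -1.3, 9.2]
force: [0.2, -0.4, 0.5]
width: 0.0701
time: 44.18
tool_pos: [0.5117, 0.3703, 0.0016]
orientation: [-179.7, -1.6, 9.2]
force: [0.6, -1.9, 6.4]
width: 0.0482
off disc in tool [-0.03 -0.19  0.16]
time: 44.8
tool_pos: [0.5104, 0.371, 0.1914]
orientation: [-179.4, -2.4, 9.2]
force: [0.7, 0.9, -1.0]
width: 0.0486
time: 45.18
tool_pos: [0.5096, 0.3707, 0.1897]
orientation: [-179.4, -2.2, 9.2]
force: [0.2, 0.6, -1.6]
width: 0.0487
top plane slope x,y, height mm [ 0.027  -0.0041 -7.2855] 9499 9521
dot centre (tool mm) [ 0.1944 -2.3504 -7.7335] 1831  pos [0.5097 0.3707 0.1897] [-179.4449   -2.2262    9.1828] 0.04903495575817758
to cage z.19 [ 0.13 46.02 -0.47]
```

```bash
python3 -m crank '[[0,5.7,0,0,4.5],[0,11.4,0,0,4.5],[0.1,17.1,0,0,4.5],[0.1,22.8,0,0,4.5],[0.1,28.5,0,0,4.5]]'
python3 -m crank '[[0,5.7,0,0,4.5],[0,11.4,0,0,4.5],[0,17.3,2,0,4.5],[0,17.3,4,0,4.5],[0,17.3,5,0,4.5]]'
python3 - <<'E'
from held import *
held(); s=manip.sense();print(s["tool_pos"],s["orientation"])
print(rel([.5844,-.0835,.088]),rel([.5844,-.0835,.125]))
E
```

```text
time: 45.85
tool_pos: [0.5559, 0.0877, 0.186]
orientation: [-179.4, -2.1, 9.2]
force: [0.6, -0.1, -1.2]
width: 0.0489
time: 46.48
tool_pos: [0.584, -0.0819, 0.1316]
orientation: [-179.3, -1.9, 9.1]
force: [-1.3, 0.2, 0.1]
width: 0.0486
top plane slope x,y, height mm [ 0.0248 -0.005  -8.1402] 9581 9614
dot centre (tool mm) [ 0.5151 -1.8162 -8.581 ] 1868  pos [ 0.5835 -0.081   0.1308] [-179.2987   -1.8684    9.2225] 0.04869345983219846
to cage z.19 [ 0.24  0.18 -5.92]
[ 0.5835 -0.081   0.1308] [-179.2987   -1.8684    9.2225]
[-0.09  0.31  4.27] [0.03 0.26 0.57]
```

```bash
python3 -m crank '[[0.03,0.3,0.5,0,4.5],[0.03,0.4,0.6,0,4.5],[0.03,0.44,0.6,0,4.5],[0.03,0.44,0.6,0,4.5]]'
python3 -c "
from h import *
s=manip.sense();print(s['tool_pos'],rel([.5844,-.0835,.088]),rel([.5844,-.0835,.115]))"
```

```text
time: 47.02
tool_pos: [0.5851, -0.0851, 0.1255]
orientation: [-179.3, -1.9, 9.2]
force: [0.4, 0.3, -1.5]
width: 0.0485
[ 0.5851 -0.0851  0.1255] [-0.17 -0.12  3.74] [-0.08 -0.16  1.05]
```

```bash
python3 -m crank '[[-0.06,0.03,0.5,0,4.5],[-0.08,0.03,1,0,4.5],[-0.11,0.05,2,0,4.5],[-0.15,0.07,3.2,0,4.5],[-0.17,0.07,3.75,0,4.5]]'
python3 -m crank '[[0,0,0,0,4.5],[0,0,0,0,4.5]]'
python3 -m crank '[[0,0,0,0,6],[0,0,0,0,6.5],[0,0,-4,0,6.5],[0,0,-10,0,6.5],[0,0,-16,0,6.5]]'
python3 -m crank '[[0,0,0,0,6.5],[0,0,0,0,6.5],[0,0,0,0,6.5]]'
python3 - <<'E'
from disc import *
p,f=show((.5844,-.0835),.075,.105,.027); save(p,"w6.png")
C=cloud(p);m=(np.hypot(C[...,0]-.5844,C[...,1]+.083)<.02)&(C[...,2]>.03);P=C[m];print(P.mean(0),np.linalg.svd(P-P.mean(0),full_matrices=False)[2][2])
n,l,st,ce=cv2.connectedComponentsWithStats(((np.hypot(C[...,0]-.584,C[...,1]+.083)<.045)&(C[...,2]>.1)&(C[...,2]<.115)).astype(np.uint8))
v=np.array([C[l==i].mean(0) for i in range(1,n) if st[i,4]>=12]); print(v,v.mean(0))
E
```

```text
time: 47.65
tool_pos: [0.5839, -0.0852, 0.0861]
orientation: [-179.3, -1.8, 9.2]
force: [-0.7, 0.5, -0.8]
width: 0.0483
time: 47.9
tool_pos: [0.584, -0.0853, 0.0862]
orientation: [-179.3, -1.8, 9.2]
force: [-0.1, 0.4, -1.2]
width: 0.0483
time: 48.52
tool_pos: [0.5789, -0.088, 0.2477]
orientation: [-179.3, -1.8, 9.2]
force: [0.5, -0.5, 0.3]
width: 0.0651
time: 48.9
tool_pos: [0.5778, -0.0877, 0.2452]
orientation: [-179.2, -1.6, 9.2]
force: [0.1, -0.1, 0.4]
width: 0.0649
[ 0.5779 -0.0877  0.2452] [-179.1685   -1.5751    9.2373] 0.0652097542919054 [-0.6089  0.8878  0.3294]
(array([ 0.5832, -0.0819,  0.0929,  0.0258]), (582.7786865234375, -81.89435577392578, 26.775205612182617), array([321.2703, 218.7695]))
[ 0.584  -0.0768  0.2854] [-0.3784  0.9252 -0.0297]
[[ 0.6022 -0.0583  0.107 ]
 [ 0.5588 -0.0656  0.107 ]
 [ 0.566  -0.1091  0.1064]
 [ 0.6095 -0.1018  0.1066]] [ 0.5841 -0.0837  0.1067]
```

View pics/w6.png

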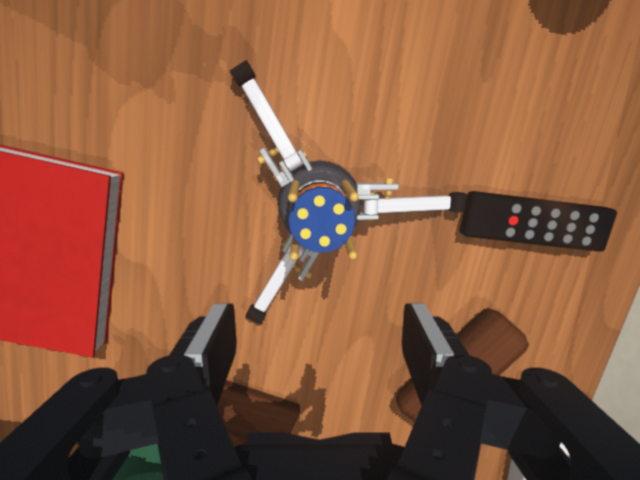

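The stack is in place with the LED dots facing up at (322,218), and all legs are splayed. Next I move above the hood grip.

```bash
python3 -m crank '[[0,0,-4,0,4],[-2,3,-9,0,4],[-5,8,-10,0,4],[-8,13,-10,5,4],[-10,18,-10,10,4]]'
python3 -m crank '[[-2,3.5,0,5,4],[-4.6,7,0,11.2,4],[-4.6,7,0,11.2,4],[-4.6,7,0,11.2,4],[-4.6,7,0,11.2,4]]'
python3 - <<'E'
from h import *
p=cam("wrist"); C=cloud(p); s=manip.sense(); print(s["tool_pos"],s["orientation"],s["width"])
save(p,"w7.png")
hsv=cv2.cvtColor(p["frame"],cv2.COLOR_RGB2HSV)
m=(C[...,2]>.172)&(C[...,2]<.192)&(np.hypot(C[...,0]-.474,C[...,1]+.358)<.06)&(hsv[...,1]<150)
n,l,st,c=cv2.connectedComponentsWithStats(m.astype(np.uint8)); 
for i in range(1,n):
    if st[i,4]>200:
        v=C[l==i]; r=cv2.minAreaRect((v[:,:2]*1000).astype(np.float32)); print(st[i],c[i],np.median(v,0),r)
        b=np.array(r[0])/1000; print("rel",rel([b[0],b[1],.22]),rel([b[0],b[1],.163]))
E
```

```text
time: 49.58
tool_pos: [0.5045, -0.2846, 0.3384]
orientation: [-178.8, -1.3, -0.9]
force: [0.1, -0.5, 0.8]
width: 0.0397
time: 50.2
tool_pos: [0.458, -0.3529, 0.3355]
orientation: [-178.6, -1.0, -12.0]
force: [1.0, -0.4, 1.6]
width: 0.04
[ 0.4581 -0.3529  0.3357] [-178.5925   -1.0613  -12.0205] 0.04007252707964946
[ 331  177   27  104 2393] [344.0928 228.3335] [ 0.4802 -0.3578  0.1836] ((480.2542419433594, -360.447265625), (82.4036636352539, 18.168779373168945), 76.83072662353516)
rel [ 2.11  0.56 11.61] [ 2.   0.7 17.3]
```

View pics/w7.png

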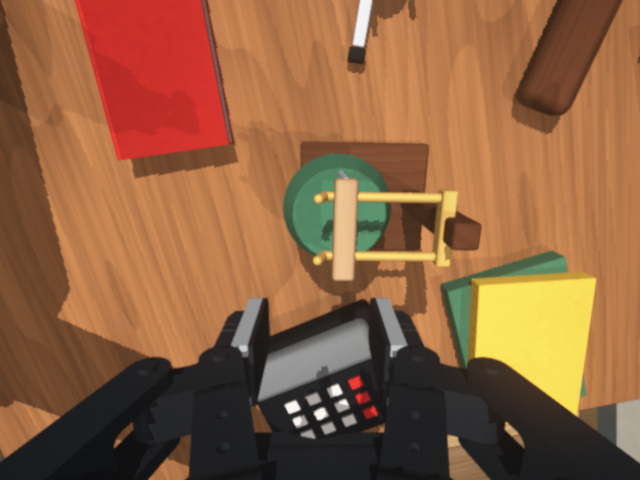

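```bash
python3 -m crank '[[1,0.3,2,1.2,4],[2.1,0.56,5,1.2,4],[2.1,0.56,9,1.2,4],[2.1,0.56,11,1.2,4],[2.1,0.56,11,1.2,4]]'
python3 -c "
from h import *
s=manip.sense();print(s['tool_pos'],s['orientation'],rel([.4803,-.3604,.160]))"
```

```text
time: 50.88
tool_pos: [0.4795, -0.3594, 0.2233]
orientation: [-178.4, -0.8, -13.2]
force: [-0.1, -0.4, 0.8]
width: 0.0396
[ 0.4795 -0.3594  0.2233] [-178.4346   -0.8008  -13.2037] [0.01 0.25 6.32]
```

```bash
python3 -m crank '[[0,0.2,3,0,4],[0,0.25,5.5,0,4],[0,0.25,6.3,0,4],[0,0.25,6.3,0,4]]'
python3 -m crank '[[0,0,0,0,1],[0,0,0,0,1],[0,0,0,0,1],[0,0,0,0,1],[0,0,0,0,1]]' 60
python3 -m crank '[[0,0,-0.8,0,1],[0,0,-1.6,0,1],[0,0,-2.5,0,1],[0,0,-2.5,0,1],[0,0,-2.5,0,1]]'
```

```text
time: 51.38
tool_pos: [0.4806, -0.3608, 0.1614]
orientation: [-178.5, -0.9, -13.2]
force: [-0.2, -0.1, -0.5]
width: 0.0401
time: 52.0
tool_pos: [0.4815, -0.3617, 0.1637]
orientation: [-178.6, -1.0, -13.2]
force: [-0.6, -0.4, 7.2]
width: 0.0168
time: 52.62
tool_pos: [0.4807, -0.362, 0.1884]
orientation: [-178.6, -1.0, -13.2]
force: [0.2, 0.4, -1.3]
width: 0.0165
```

```bash
python3 -m crank '[[-2.5,0,0,0,1],[-5,0,0,0,1],[-7.5,0,0,0,1],[-10,0,0,0,1],[-12,0,0,0,1]]'
python3 -m crank '[[0,0,-2,0,1],[0,0,-5,0,1],[0,0,-8,0,1],[0,0,-8,0,1],[0,0,-8,0,1]]'
python3 - <<'E'
from h import *
s=manip.sense(); print(s["tool_pos"],s["orientation"],s["force"],rel([.5842,-.0836,.268]))
q=cam("side"); save(q,"s2.png",(230,200,430,420,2.5))
p=cam("wrist"); C=cloud(p); M=R.from_euler('xyz',s["orientation"],degrees=True).as_matrix()
T=(C-s["tool_pos"])@M*1000
hsv=cv2.cvtColor(p["frame"],cv2.COLOR_RGB2HSV); g=(abs(hsv[...,0].astype(int)-75)<22)&(hsv[...,1]>80)&(abs(T[...,0])<70)&(abs(T[...,1])<70)&(T[...,2]>10)&(T[...,2]<100)
v=T[g]; print(g.sum(),v.min(0),v.max(0)); h,_=np.histogram(v[:,2],bins=np.arange(10,100,4)); print(h)
top=v[abs(v[:,2]-np.median(v[:,2]))<4]; print(top.min(0),top.max(0))
E
```

```text
time: 53.25
tool_pos: [0.3629, -0.3341, 0.1856]
orientation: [-178.5, -1.0, -13.2]
force: [-0.3, 0.5, -1.0]
width: 0.0169
time: 53.88
tool_pos: [0.3612, -0.3356, 0.2649]
orientation: [-178.5, -0.9, -13.2]
force: [0.3, 0.8, -1.8]
width: 0.0167
[ 0.3612 -0.3356  0.2649] [-178.5008   -0.9407  -13.1938] [ 0.3327  0.7838 -1.7965] [ 15.96 -29.61   0.73]
16995 [-53.4582 -52.9947  43.8274] [50.3625 28.6894 82.3394]
[    0     0     0     0     0     0     0     0  1745 10191   756   731
   689   675   665   622   577   342     2     0     0     0]
[-47.1709 -44.0865  43.8274] [43.4921 28.6894 51.5968]
```

View pics/s2.png

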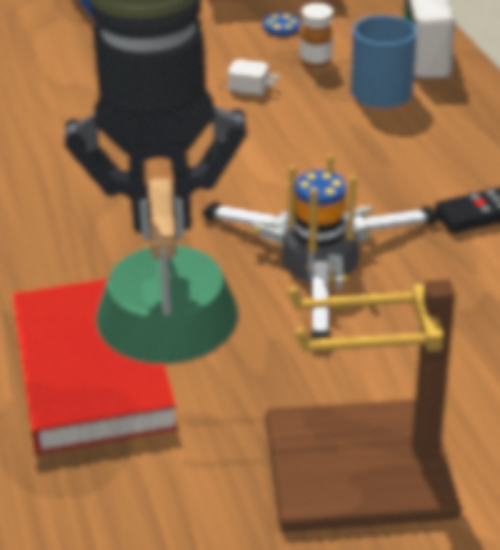

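```bash
python3 -m crank '[[2,-4.5,-1,0,1],[4.5,-9,-2,0,1],[7,-13.5,-2,0,1],[9.5,-18,-2,0,1],[12,-22.5,-2,0,1]]'
python3 -m crank '[[2,-3.5,0,0,1],[4,-7.1,0,0,1],[4,-7.1,0,0,1],[4,-7.1,0,0,1],[4,-7.1,0,0,1]]'
python3 -c "
from h import *
s=manip.sense();print(s['tool_pos'],s['orientation'],rel([.584,-.0846,.21]),rel([.584,-.0846,.163]))"
```

```text
time: 54.6
tool_pos: [0.529, -0.1424, 0.2901]
orientation: [-178.4, -0.7, -13.2]
force: [0.0, -1.2, -2.0]
width: 0.0162
time: 55.22
tool_pos: [0.5834, -0.0831, 0.292]
orientation: [-178.4, -0.7, -13.3]
force: [0.2, -1.2, -1.7]
width: 0.0171
[ 0.5834 -0.0831  0.292 ] [-178.4286   -0.6558  -13.2593] [-0.    0.35  8.19] [-0.06  0.48 12.89]
```

```bash
python3 -m crank '[[0,0.1,3,0,1],[0,0.25,6,0,1],[0,0.35,8,0,1],[0,0.35,8.2,0,1],[0,0.35,8.2,0,1]]'
python3 - <<'E'
from h import *
s=manip.sense();print(s['tool_pos'],rel([.584,-.0846,.163]))
t=cam("top"); q=cam("side")
for p,n in((t,"top"),(q,"side")):
    C=cloud(p);hsv=cv2.cvtColor(p["frame"],cv2.COLOR_RGB2HSV); g=(abs(hsv[...,0].astype(int)-75)<22)&(hsv[...,1]>80)&(np.hypot(C[...,0]-.584,C[...,1]+.084)<.075)&(C[...,2]>.115)
    v=C[g]; print(n,g.sum(),v.min(0),v.max(0)) if g.any() else print(n,"none")
save(q,"s3.png",(270,180,450,330,3))
E
```

```text
time: 55.85
tool_pos: [0.5845, -0.0849, 0.211]
orientation: [-178.4, -0.7, -13.3]
force: [0.6, -0.2, -1.1]
width: 0.0169
[ 0.5845 -0.0849  0.211 ] [-0.12  0.11  4.8 ]
top 393 [ 0.5311 -0.1339  0.1364] [ 0.6198 -0.022   0.4797]
side 968 [ 0.5311 -0.1413  0.1296] [ 0.6243 -0.0458  0.1692]
```

View pics/s3.png

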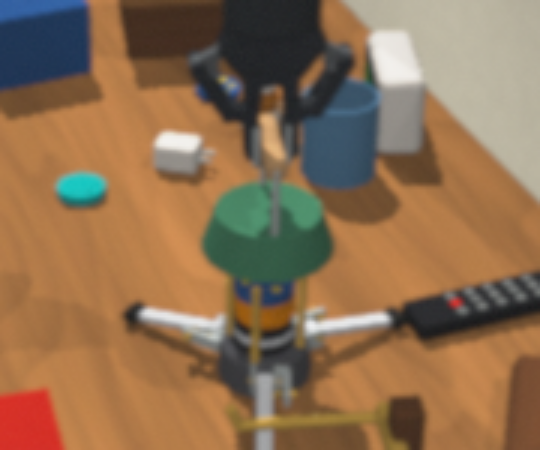

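The hood is centred over the cage, with the LED and rods visible beneath the rim. Lowering it.

```bash
python3 -m crank '[[-0.03,0.03,1.5,0,1],[-0.08,0.07,3,0,1],[-0.1,0.1,4.2,0,1],[-0.12,0.11,4.8,0,1],[-0.12,0.11,4.8,0,1]]'
python3 -m crank '[[0,0,0.15,0,1],[0,0,0.3,0,1],[0,0,0.3,0,1]]'
```

```text
time: 56.58
tool_pos: [0.584, -0.0844, 0.1627]
orientation: [-178.4, -0.7, -13.3]
force: [-0.6, 1.0, -2.1]
width: 0.0167
time: 56.95
tool_pos: [0.5845, -0.0844, 0.1606]
orientation: [-178.4, -0.8, -13.3]
force: [-0.8, 0.1, 0.8]
width: 0.0169
```

```bash
python3 -m crank '[[0,0,0,0,2],[0,0,0,0,4],[0,0,0,0,4],[0,0,-0.3,0,4]]' 20
python3 -m crank '[[0,0,-3,0,4],[0,0,-8,0,4],[0,0,-13,0,4],[0,0,-16,0,4],[0,0,-16,0,4]]'
python3 - <<'E'
from leg import *
s=manip.sense();print(s['tool_pos'],s["force"])
p=cam("wrist"); C=cloud(p);hsv=cv2.cvtColor(p["frame"],cv2.COLOR_RGB2HSV)
g=(abs(hsv[...,0].astype(int)-75)<22)&(hsv[...,1]>80)&(np.hypot(C[...,0]-.584,C[...,1]+.084)<.07)
z=C[...,2]; print("hood z",z[g].min(),z[g].max()); t=g&(abs(z-.116)<.004); P=C[t]; f=np.linalg.lstsq(np.c_[P[:,:2]-[.584,-.084],np.ones(len(P))],P[:,2],rcond=None)[0]; print("plate slope,height",f,P.min(0),P.max(0))
for a in(9.5,129.5,249.5): leg(a,p)
save(p,"w8.png"); q=cam("side"); save(q,"s4.png",(230,170,450,335,3))
E
```

```text
time: 57.45
tool_pos: [0.5842, -0.0844, 0.1634]
orientation: [-178.4, -0.8, -13.3]
force: [0.0, -0.2, -0.1]
width: 0.0399
time: 58.08
tool_pos: [0.5824, -0.0886, 0.3274]
orientation: [-178.4, -1.2, -13.3]
force: [-0.2, 0.2, -0.7]
width: 0.0402
[ 0.5824 -0.0886  0.3274] [-0.1548  0.17   -0.692 ]
hood z 0.08352738386002595 0.470755625914854
plate slope,height [-0.0007 -0.0026  0.1147] [ 0.5395 -0.1264  0.112 ] [ 0.6284 -0.0396  0.1177]
0.06 34 0.0261; 0.072 53 0.0242; 0.084 53 0.0218; 0.096 47 0.0197; 0.108 47 0.0173; 0.12 47 0.0148; 0.132 56 0.0139; 0.144 33 0.011; 0.156 50 0.0166; 0.168 50 0.0165; 
0.06 53 0.0266; 0.072 54 0.0239; 0.084 52 0.0218; 0.096 52 0.0191; 0.108 52 0.0175; 0.12 48 0.0155; 0.132 56 0.0144; 0.144 22 0.011; 0.156 50 -0.0011; 0.168 50 -0.0009; 
0.06 0 None; 0.072 4 0.0233; 0.084 12 0.0225; 0.096 20 0.0201; 0.108 34 0.0174; 0.12 34 0.0151; 0.132 45 0.0136; 0.144 12 0.0139; 0.156 29 -0.0008; 0.168 32 -0.0008;
```

View pics/s4.png

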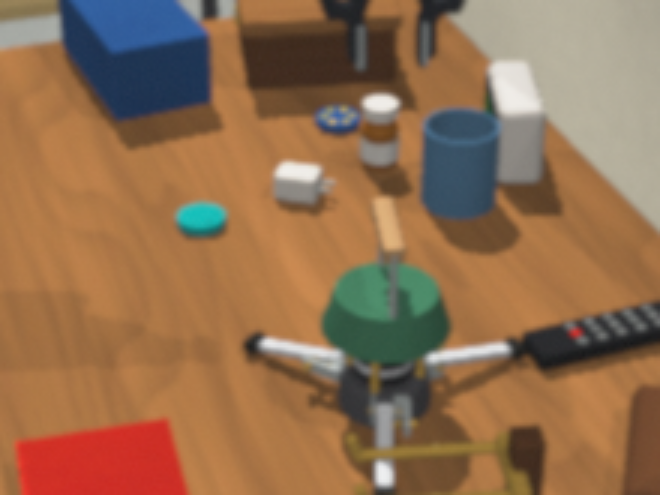

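```bash
python3 -c "
from workcell import manip
print(manip.hand_in())"
```

```text
the job is handed in; nothing more can be done
None
```

The lantern is set up and I handed the job in at about 58 s of the 210 s. The one departure from the brief is that I moved the remote about 4–7 mm.

- **Legs:** All three are fully home. The depth check after the hood was on shows each bar sloping down about 10.8°, which matches the stop.
- **Stack:** The battery, both amber discs and the nearer LED lie flat in the cage. The top of the stack measured 62, 72, 83 and 93 mm as the parts went in, against an expected 62, 73, 84 and 94 mm. The turquoise disc and the farther LED were left alone.
- **Hood:** It is seated level with the handle up. The plate slope is under 0.003 and its top is at about 115 mm (116 expected). The gripper is open and about 15 cm clear of it.

**What did not go cleanly:**
- **Remote:** Leg a's foot first caught on the remote's near edge. My push there reached about 50 N at the wrist, below the 120 N limit. I gripped the remote and slid it away from the lantern, and the leg then snapped home. I left the remote there because its old place overlapped the foot.
- **Battery:** It tipped about 29° in the first grip. I set it down, regripped it, and it then went in level.

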